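Hold the amber glass standard in the colour comparator's light

ROBOT

A 7-joint arm with a two-finger parallel gripper is mounted at the origin on the work surface. World frame = base frame: x ahead of the robot, y to its left, z up, the work surface at z = 0. Lengths are in mm, angles in rad, forces in N, time in s.
With the tool pointing down it reaches from about 425 to 925 mm from the base axis. Payload 6.8 kg.
Tool frame: the origin (TCP) lies on the centre line of the jaws, within the pads' length; the fingertips stand bot.tcp_to_tips ahead of it and the grasp point (between the pads) lies 11 mm behind it (bot.tcp_to_tips is the distance from the TCP to the fingertips, in mm); z points along the fingers, x is the direction in which the jaws open and shut, and the axes are right-handed (so a half turn about z gives the same grasp; the last joint's range is limited). The gripper opens to 85 mm and grips with 20 to 120 N. Pads are 22 mm wide; open, the fingers measure 114 mm over their backs; the gripper's body (76 mm by 85 mm) begins 54 mm behind the grasp point. The pads swing forward as they close: fully open they stand 13 mm farther back than shut.
Start: joints at [-1.407, 0.477, 0.022, 1.555, -0.011, 1.109, -0.083], TCP at [181.21, 650.239, 202.808] pointing down, gripper open.
Joint ranges: [-2.96, 2.96], [-0.34, 2.1], [-1.41, 1.46], [0.24, 2.44], [-1.37, 4.51], [0.17, 1.92], [-2.96, 2.96]. Speed limits (rad/s): [2.39, 2.39, 3.14, 3.14, 3.14, 3.14, 3.14].

INTERFACE

Orientations are given as a unit quaternion [w, x, y, z].
In Python, from plant import bot gives the robot as it stands. Calls block until the motion is done:
- bot.goto(position, orientation): joint-space move of the TCP to a pose.
- bot.line_to(position, speed=150, rotation=None, until_force=None): straight line of the TCP; rotation=None keeps the orientation; speed is the mean speed in mm/s. With until_force (N) it stops when the force on the tool has changed by that much, and returns True; else False.
- bot.move_joints(angles): joint-space move.
- bot.gripper_to(opening, effort=None): finger opening in mm; effort is the grip in N (None keeps the last); returns when the fingers have stopped.
- bot.sleep(seconds).
- bot.ik(position, orientation): joint angles nearest the present ones, or None.
- bot.read_state(): the state.
- bot.snapshot(name): name is "scene" or "side" or "wrist"; returns the picture (384x512x3 uint8, blue, green, red); there is no depth.
- bot.get_calibration(name): a dict with "fovy" (degrees; the focal length in pixels is half the picture's height over the tangent of half this angle, whatever the lens; pixels are square), "cx", "cy" (the principal point, pixels), "k1" (the pictures are not rectified: a ray, as slopes to the right and down, at radius r is drawn at 1 + k1 r^2 times it, then the intrinsics apply), "cam_to_world" (4x4, takes a point from camera to world coordinates); the wrist camera has in their place "mount" (4x4, takes a point from camera to tool coordinates, whose origin is the TCP and whose axes are the tool frame's). Camera axes: x right, y up, looking along -z (the intrinsics and any distortion apply to the point x, -y, -z); pixel columns grow to the right and rows downward; lengths in mm; the calibration is good to about 2 mm. A picture is of the moment at which its call begins: read the wrist's pose just before it. get_calibration takes no time and is no camera call.
A pose or a line that the arm cannot do raises bot.PlanningError and nothing moves.
- bot.close_job(): hands the job in, once; it reports no verdict.
Trained networks look in the newest picture that a camera, given by its name, has taken for a name from the list of things; names that differ only in an ending like _2 or _b are one class to them, and where a whole thing is asked for, a point or a joint stands for the part that bears it (a point fixed in the world has none). Each returns a list of dicts, best first, with "score" (0 to 1); they miss things now and then, are a little off and sometimes report something else, mostly with a low value. They report only what shows in the picture. A call takes as long as a camera call. They do not tell look-alikes from the thing itself.
- bot.masks_of(name, camera): "pixels" (384x512 bool, what is visible of it) and "extent" ([centre column, centre row, width, height] in pixels, round what is visible of it).
- bot.pinpoint(name, camera): "uv" ([column, row] in pixels: a listed point, or the origin of a listed thing).
The state is a dict: "time": time; "q": joint angles; "joint_vel": joint speeds; "effort": joint torques, N m; "position": TCP position; "ee_rot": TCP orientation; "force": force on the tool from outside, world axes, zero at the start; "torque": the same for the moment, N m; "grip_width": finger opening in mm.
Only numpy, scipy, OpenCV 4.12 (cv2) and the standard library are available. Lean on these libraries where they do the work, as an engineer would, in place of code of your own. Each camera call takes 0.05 s, during which the arm holds its last target.

TASK

Match the tan hide swatch: slide the shutter of the comparator's lamp fully open, then take the amber glass colour standard out of the rack with the fingers on its two frosted faces only, never on its polished windows. Finish while still holding it, upright and still, in the light path midway between the lamp window and the screen, centred on the lamp window with its polished windows square to the light; do not knock it against the comparator, and leave the red and blue standards and the other things on the bench where they are.

Things in the scene. Friction and masses are not known exactly. Their poses are not given: they have to be found in the camera images.
- comparator: Grey bench colour comparator, fixed: base 130 mm (x) by 355 mm (y), 16 mm thick. Lamp house at its +y end, 112 mm in x, 182 mm high, front face at y = +97 mm looking to -y. Upright screen, 116 mm square, at its -y end (white face at y = -93 mm, top 198 mm high). Between them open from above and both x sides, over a 22 mm high foot rail. Origin: on the bench below the middle of the light path; z up.
- light_path (a point): Middle of the light path, where the standard's centre belongs: on the light's axis, midway between lamp window and screen, 140 mm above the bench. Axes as comparator: the light runs level along y (lamp towards +y), z up.
- lamp_window (a point): Centre of the lamp's round lit window, 28 mm across, on the lamp house's front, 140 mm above the bench, 95 mm from light_path.
- screen_mid (a point): Centre of the screen's white face, 140 mm above the bench.
- shutter (a joint): Steel shutter blade (36 mm wide, 50 mm high) sliding sideways in guides in front of the lamp window. 0 m = shut; 0.038 m = fully open (end stop). It may start up to 12 mm ajar. It grows as the blade moves along the comparator's -x axis. About 1.5 N of friction, no spring: it stays where it is left.
- shutter_tab (a point): Middle of the shutter's red finger tab, 12 mm (x) by 12 mm (y), upright, from 195 to 235 mm above the bench, so it clears the top of the lamp house; middle 217 mm above the bench. Shut, it lies at x = 0, y = +90.5 mm of the comparator; it moves with the blade. Same axes as the comparator.
- rack: Light wooden rack block, fixed to the bench: 70 mm (x) by 200 mm (y), 22 mm high, with three pockets in a row along y, 62 mm apart, each 12 mm deep (floor 10 mm above the bench) with 1.5 mm play round a standard. Origin: centre of the underside, z up.
- amber_mid (a point): Centre (half-way up) of the amber standard, a solid tinted glass block standing loose in any one of the rack's pockets: 30 mm (x) by 26 mm (y) by 70 mm high, about 140 g. Its FROSTED faces (pale, milky, 26 mm wide) are those at x = +15 and -15 mm; its POLISHED windows (deep amber) face +y and -y, sunk 1 mm between the frosted sides. z up. In the rack its x axis is nearly the rack's.
- std_amber: The same amber standard, origin at the centre of its underside (35 mm below amber_mid), same axes. The rules name its parts: std_amber_c0 is the tinted body with the polished windows, std_amber_c1 and std_amber_c2 are the two frosted sides.
- std_red: Red glass standard, same size and make, in another pocket. Origin: centre of its underside. To be left in the rack.
- std_blue: Blue glass standard, same size and make, in the third pocket. Origin: centre of its underside. To be left in the rack.
- dressing: Bystander: amber bottle with black cap, 52 mm across, 125 mm high. Origin: centre of its underside.
- wax: Bystander: round tin, 68 mm across, 50 mm high. Origin: centre of its underside.
- maul: Bystander: dark wooden maul standing on its head, 68 mm across, 190 mm high. Origin: centre of its underside.
- slicker: Bystander: turned wooden edge slicker standing upright, 36 mm across, 112 mm high. Origin: centre of its underside.
- awl: Bystander: awl with wooden handle lying on the bench, 150 mm long.
Not all that is in view belongs to the job. Leave any green look-alike of the std_amber alone.

How it is judged:
By the outcome, as a careful person would: the job done as asked, in the order asked, and still so for the second after the job is handed in, while the arm keeps its last pose, push and grip.
It also fails if it takes over 64 s, if anything falls off the work surface, if the arm or the gripper's body presses on something with over 40 N, if the wrist force passes 120 N, or if a joint passes its speed limit or range.

## Working session

There is one attempt and no reset: what is moved stays moved. The work goes in short steps, each a Python script; the robot and the scene stay as the last script left them, time stands still between calls to the robot, and variables do not carry over. Pictures are saved under pics/ and viewed, and the job is handed in when it is done.

```bash
ls; mkdir -p pics; cat > h.py <<'E'
import numpy as np, cv2
from plant import bot
from scipy.spatial.transform import Rotation as R
def Rq(q): return R.from_quat([q[1],q[2],q[3],q[0]])
def qR(r):
    x=r.as_quat(); return [x[3],x[0],x[1],x[2]]
def T_cam(name,st=None):
    c=bot.get_calibration(name)
    if 'mount' in c:
        st=st or bot.read_state()
        T=np.eye(4);T[:3,:3]=Rq(st['ee_rot']).as_matrix();T[:3,3]=st['position']
        return c,T@np.array(c['mount'])
    return c,np.array(c['cam_to_world'])
def ray(name,uv,ct=None):
    c,T=ct or T_cam(name)
    f=192/np.tan(np.radians(c['fovy'])/2)
    d=np.array([(uv[0]-c['cx'])/f,(uv[1]-c['cy'])/f]);p=d.copy()
    for _ in range(30): p=d/(1+c['k1']*(p@p))
    v=T[:3,:3]@np.array([p[0],-p[1],-1.]);return T[:3,3],v/np.linalg.norm(v)
def atz(name,uv,z,ct=None):
    o,v=ray(name,uv,ct);return o+v*(z-o[2])/v[2]
def proj(name,P,ct=None):
    c,T=ct or T_cam(name)
    f=192/np.tan(np.radians(c['fovy'])/2)
    p=np.linalg.inv(T)@np.append(P,1);s=np.array([p[0],-p[1]])/-p[2]
    s=s*(1+c['k1']*(s@s));return np.array([s[0]*f+c['cx'],s[1]*f+c['cy']])
def tri(obs):
    A=np.zeros((3,3));b=np.zeros(3);
    for o,v in obs:
        M=np.eye(3)-np.outer(v,v);A+=M;b+=M@o
    x=np.linalg.solve(A,b);return x,[np.linalg.norm((np.eye(3)-np.outer(v,v))@(x-o)) for o,v in obs]
E
python3 - <<'E'
from h import *
for n in ['scene','side','wrist']:
    im=bot.snapshot(n);cv2.imwrite(f'pics/{n}0.png',cv2.resize(im,(800,600)));cv2.imwrite(f'pics/{n}0_raw.png',im)
    c=bot.get_calibration(n);print(n,{k:(np.round(v,3).tolist() if k!='x' else v) for k,v in c.items()})
print(bot.read_state(),bot.tcp_to_tips)
E
```

```text
pics
scene {'fovy': 43.204, 'cx': 258.13, 'cy': 190.218, 'k1': -0.108, 'cam_to_world': [[-0.761, -0.515, 0.395, 1193.271], [0.649, -0.596, 0.472, 578.074], [-0.008, 0.615, 0.788, 1270.59], [0.0, 0.0, 0.0, 1.0]]}
side {'fovy': 57.421, 'cx': 259.098, 'cy': 189.673, 'k1': -0.085, 'cam_to_world': [[0.963, 0.134, -0.234, 398.746], [-0.27, 0.505, -0.82, -908.068], [0.008, 0.853, 0.522, 652.808], [0.0, 0.0, 0.0, 1.0]]}
wrist {'fovy': 59.102, 'cx': 253.585, 'cy': 189.151, 'k1': -0.015, 'mount': [[1.0, -0.0, -0.001, 0.47], [-0.0, -0.962, -0.272, -68.409], [-0.001, 0.272, -0.962, -172.22], [0.0, 0.0, 0.0, 1.0]]}
{'time': 0.15, 'q': array([-1.40707441,  0.47760591,  0.02232586,  1.55614976, -0.01146855,
        1.10928671, -0.0830632 ]), 'joint_vel': array([-4.47664839e-04, -7.92415560e-04,  3.18607778e-05, -4.78319966e-03,
        1.18967492e-03, -8.51989692e-04, -7.12562130e-04]), 'effort': array([ 3.19558399e-03, -5.96922076e+01,  1.61048289e+00, -2.81490093e+01,
        1.26996450e-02,  6.53083407e-03, -1.70806281e-06]), 'position': array([181.10842304, 649.77920999, 202.08307575]), 'ee_rot': array([ 4.41826161e-04,  7.96367290e-01,  6.04812949e-01, -4.91450384e-04]), 'force': array([-0.10019302,  0.78932712,  0.34875857]), 'torque': array([ 0.01292759, -0.01234771,  0.01855814]), 'grip_width': 85.61083361131146} 8.0
```

View pics/scene0.png

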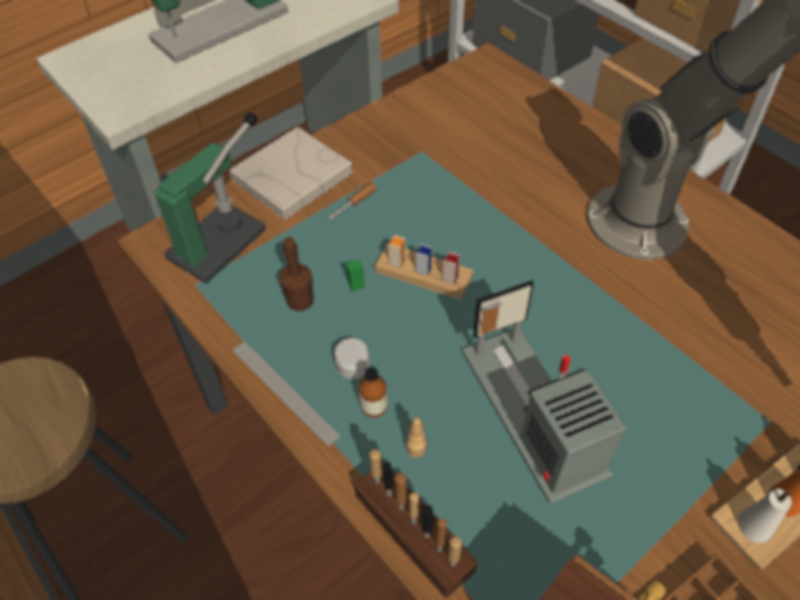

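View pics/side0.png

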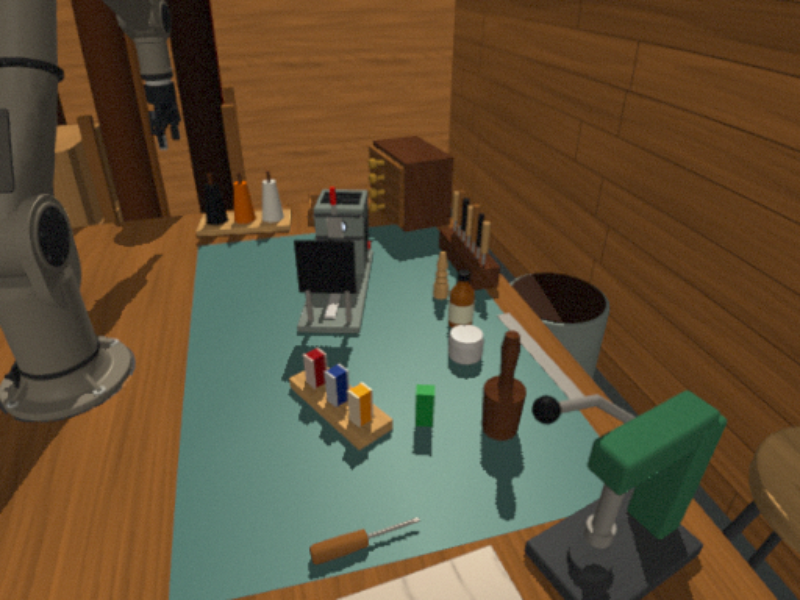

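View pics/wrist0.png

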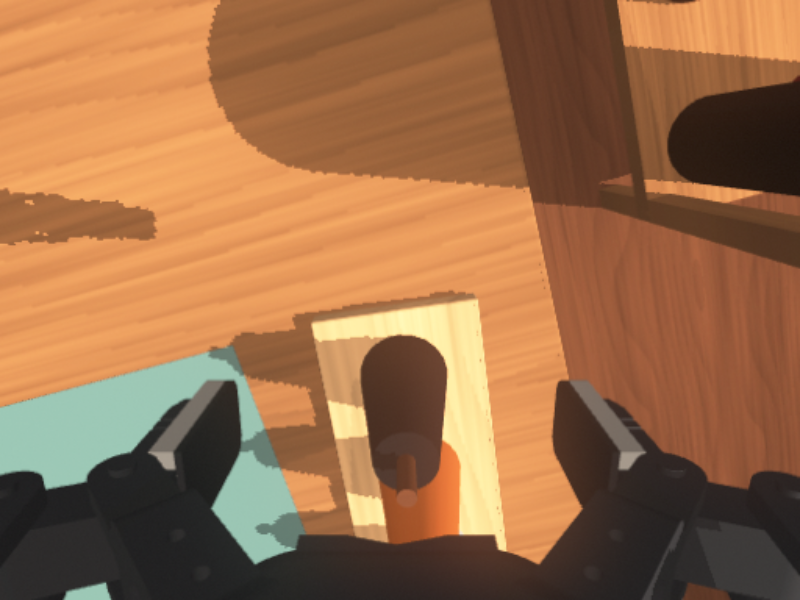

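Scene view (800x600): the rack is at about (425,272), with amber (397,250), blue (424,262) and red (450,268). The green look-alike is at (355,275). The comparator is at (540,400) with its red tab at (565,363), and the maul, tin, bottle and slicker stand beyond it. Side view: amber at (360,405) in the rack's near pocket, tab at (333,196).

Candidates for the amber standard: the amber block in the rack (397,250), the green look-alike (355,275), the amber bottle (373,392), blue (424,262) and red (450,268). I choose the amber block in the rack.

```bash
python3 - <<'E'
from h import *
for n in ['scene','side']: bot.snapshot(n)
zs={'amber_mid':45,'std_red':10,'std_blue':10,'rack':0,'comparator':0,'shutter_tab':217,'light_path':140,'lamp_window':140,'screen_mid':140,'dressing':0,'wax':0,'maul':0,'slicker':0,'std_amber':10}
for k,z in zs.items():
    obs=[];s=k
    for n in ['scene','side']:
        d=bot.pinpoint(k,n)
        for e in d[:2]:
            if e is d[0] : obs.append(ray(n,e['uv']))
            s+=f" | {n} {e['score']:.2f} {np.round(e['uv'],1)} z{z}->{np.round(atz(n,e['uv'],z)[:2],1)}"
    if len(obs)==2:
        x,r=tri(obs); s+=f" TRI {np.round(x,1)} res {r[0]:.1f}"
    print(s)
im=bot.snapshot('side');cv2.imwrite('pics/rackcrop.png',cv2.resize(im[210:300,170:300],None,fx=5,fy=5,interpolation=cv2.INTER_CUBIC))
im=bot.snapshot('scene');cv2.imwrite('pics/compcrop.png',cv2.resize(im[140:330,220:420],None,fx=3.1,fy=3.1,interpolation=cv2.INTER_CUBIC))
print(bot.read_state()['time'])
E
```

```text
amber_mid | scene 0.77 [252.4 159.8] z45->[ 509.6 -267.5] | scene 0.77 [229.4 175.2] z45->[ 610.3 -265.3] | side 0.83 [270.  254.7] z45->[ 612.3 -267.5] | side 0.70 [224.5 261.6] z45->[ 495.3 -262.4] TRI [ 567.1 -265.3   70. ] res 44.8
std_red | scene 0.50 [284.8 174.9] z10->[ 451.1 -167.8] | side 0.55 [203.1 244. ] z10->[ 456.2 -139.9] TRI [ 457.  -158.9   24.5] res 2.4
std_blue | scene 0.65 [272.5 173.1] z10->[ 477.3 -200.9] | scene 0.18 [287.6 177. ] z10->[ 450.2 -154.8] | side 0.90 [217.3 255. ] z10->[ 486.9 -195. ] | side 0.63 [203.6 250.1] z10->[ 454.  -165.8] TRI [ 483.5 -198.4   15. ] res 3.2
rack | scene 0.61 [271.8 174.5] z0->[ 477.5 -204. ] | side 0.83 [218.9 259.6] z0->[ 489.3 -203.1] TRI [ 484.6 -203.1    3.1] res 5.0
comparator | scene 0.71 [331.7 248.9] z0->[534.6 136.1] | scene 0.60 [360.1 237.5] z0->[438.5 165.4] | side 0.73 [212.9 190.3] z0->[531.4 154.4] | side 0.25 [212.5 126.8] z0->[627.4 762.7] TRI [533.6 139.4   6.9] res 4.4
shutter_tab | scene 0.44 [359.1 234.6] z217->[562.8 228.1] | side 0.44 [211.2 125.4] z217->[549.2 221.4] | side 0.39 [232.7 348. ] z217->[
[... 713 characters left out ...]
0->[ 750.6 -118.3] | side 0.84 [295.4 227.8] z0->[ 738.1 -125.2] TRI [ 744.7 -120.    -6.1] res 4.1
maul | scene 0.95 [192.  193.4] z0->[ 731.7 -316.1] | scene 0.46 [285.1 179.1] z0->[ 456.9 -159.4] | side 0.69 [319.6 274.3] z0->[ 729.4 -325.3] TRI [ 730.9 -320.3   -5.1] res 1.2
slicker | scene 0.66 [253.2 169.1] z0->[ 509.9 -264. ] | scene 0.55 [264.6 285.3] z0->[769.4  94.9] | side 0.80 [282.8 189.3] z0->[773.8  97.2] TRI [ 642.1 -155.7  180.9] res 35.8
std_amber | scene 0.69 [226.6 181.9] z10->[ 618.9 -272.6] | scene 0.67 [254.8 170.1] z10->[ 514.1 -250.4] | side 0.84 [231.  271.5] z10->[ 509.9 -265.3] | side 0.55 [272.9 271.1] z10->[ 613.5 -291.8] TRI [ 558.7 -274.    -8.7] res 51.4
1.75
```

View pics/rackcrop.png

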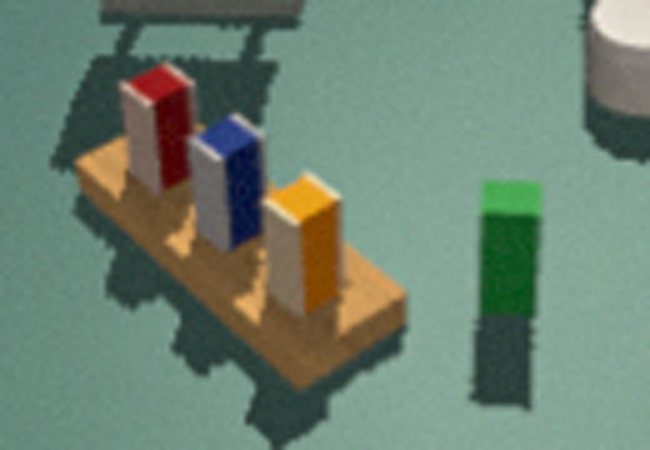

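View pics/compcrop.png

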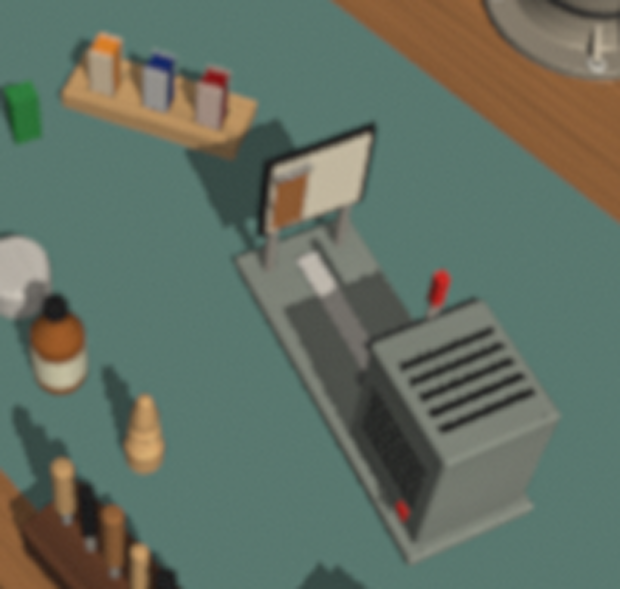

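```bash
python3 - <<'E'
from h import *
Xc=np.array([.96,-.27,0]);Xc/=np.linalg.norm(Xc)
def down(x):
    x=np.append(np.array(x[:2]),0);x=x/np.linalg.norm(x);z=np.array([0,0,-1.]);y=np.cross(z,x)
    return qR(R.from_matrix(np.column_stack([x,y,z])))
for s in (1,-1):
  for p in ([560,210,340],[590,220,212],[540,137,150]):
    print(s,p,np.round(bot.ik(p,down(s*Xc)),2) if bot.ik(p,down(s*Xc)) is not None else None)
  for th in (0,np.pi):
    p=[511,-262,60];x=s*np.array([.89,.46]);q=bot.ik(p,down(x));print(s,p,None if q is None else np.round(q,2))
E
```

```text
1 [560, 210, 340] [-0.95  0.28  0.62  1.6  -0.17  1.32 -0.58]
1 [590, 220, 212] [-0.91  0.45  0.62  1.69 -0.29  1.1  -0.48]
1 [540, 137, 150] [-0.83  0.39  0.59  1.92 -0.27  0.91 -0.38]
1 [511, -262, 60] [-0.07  0.55  0.57  1.95 -0.43  0.76  1.23]
1 [511, -262, 60] [-0.07  0.55  0.57  1.95 -0.43  0.76  1.23]
-1 [560, 210, 340] [-0.53  0.25  0.09  1.57 -0.02  1.32  2.43]
-1 [590, 220, 212] [-0.44  0.4  -0.02  1.66  0.01  1.09  2.4 ]
-1 [540, 137, 150] [-0.39  0.34  0.04  1.9  -0.02  0.9   2.52]
-1 [511, -262, 60] [-0.44  0.94  1.26  1.97 -1.05  1.1  -1.37]
-1 [511, -262, 60] [-0.44  0.94  1.26  1.97 -1.05  1.1  -1.37]
```

The rack crop shows the amber block at crop (300,245) in the pocket nearest the side camera. Its pale frosted faces point along rack ±x and its amber windows along the row. The green block at (510,250) stands loose on the mat and is the look-alike. The comparator crop shows the tab at (438,290). Next: a wrist view over the comparator with the gripper closed.

```bash
cat >> h.py <<'E'
def down(x):
    x=np.append(np.array(x[:2]),0);x=x/np.linalg.norm(x);z=np.array([0,0,-1.]);y=np.cross(z,x)
    return qR(R.from_matrix(np.column_stack([x,y,z])))
E
python3 - <<'E'
from h import *
Xc=np.array([.96,-.27,0]);Xc/=np.linalg.norm(Xc)
bot.goto([560,210,370],down(Xc))
bot.gripper_to(0,30)
st=bot.read_state();print(st['time'],st['position'],st['grip_width'])
im=bot.snapshot('wrist');cv2.imwrite('pics/w1.png',cv2.resize(im,(800,600)))
np.save('w1st.npy',st,allow_pickle=True);cv2.imwrite('pics/w1raw.png',im)
ct=T_cam('wrist',st)
for k,z in {'shutter_tab':217,'comparator':0,'light_path':140,'lamp_window':140,'screen_mid':140}.items():
    for e in bot.pinpoint(k,'wrist')[:2]: print(k,round(e['score'],2),np.round(e['uv'],1),np.round(atz('wrist',e['uv'],z,ct),1))
E
```

```text
4.6833 [559.98892157 209.97330436 369.98712251] 0.26444586034714224
shutter_tab 0.58 [245.1 153. ] [556.3 225.7 217. ]
comparator 0.87 [255.7 185.9] [542.5 134.    0. ]
light_path 0.95 [250.7 213.3] [536.4 138.1 140. ]
lamp_window 0.63 [254.2 135.8] [566.8 230.4 140. ]
```

View pics/w1.png

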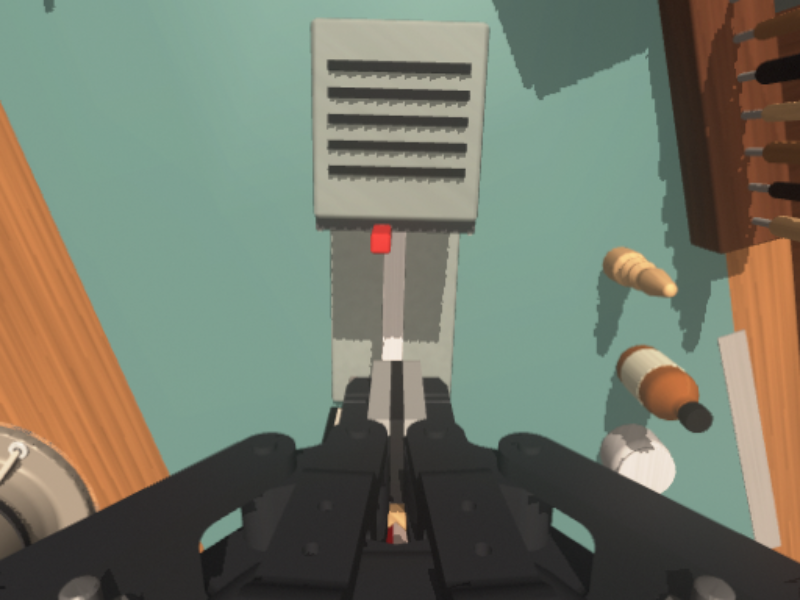

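The wrist view shows the lamp house top at (400,120) and the tab at (381,239). The base's side edges are near columns 332 and 455, and the fingers are at (397,390). I'll fit the comparator pose from the edges.

```bash
python3 - <<'E'
import cv2
im=cv2.imread('pics/w1raw.png')
cv2.imwrite('pics/w1a.png',cv2.resize(im[120:270,190:320],None,fx=6,fy=4,interpolation=cv2.INTER_CUBIC)[:600,:780])
cv2.imwrite('pics/w1b.png',cv2.resize(im[5:160,190:320],None,fx=6,fy=3.8,interpolation=cv2.INTER_CUBIC))
E
```

```text
(no output)
```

View pics/w1a.png

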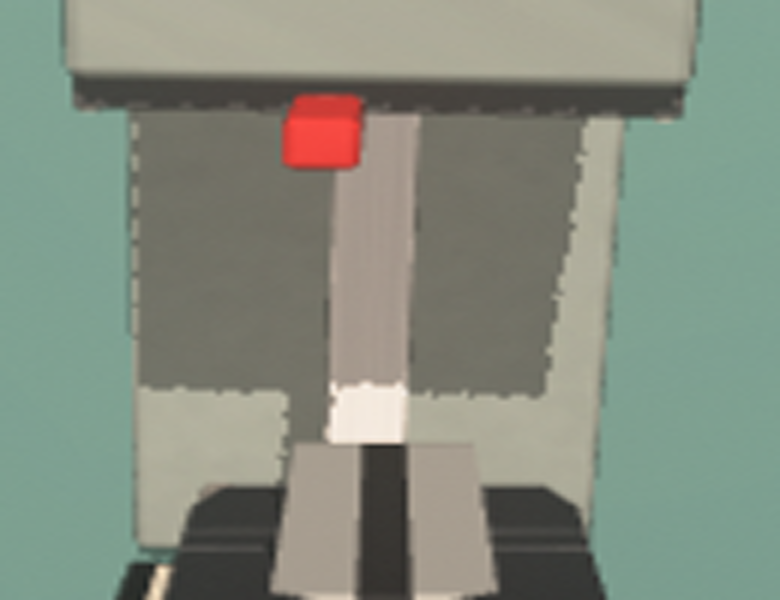

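View pics/w1b.png

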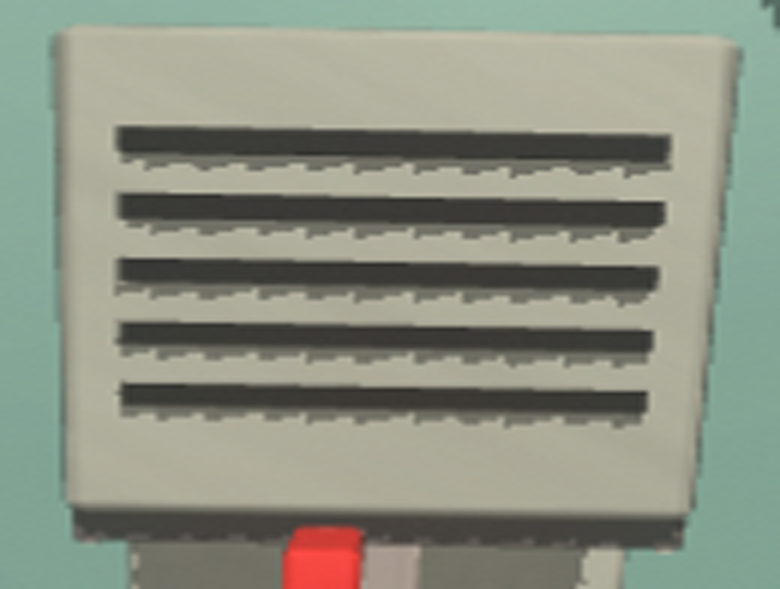

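```bash
python3 - <<'E'
from h import *
from scipy.optimize import least_squares
st=np.load('w1st.npy',allow_pickle=True).item();ct=T_cam('wrist',st)
P=lambda u,v,z:atz('wrist',(u,v),z,ct)
L=[P(201.3,138.75,182),P(200.3,12.4,182)];Rr=[P(305.2,140.2,182),P(313.3,15.5,182)]
BL=[P(212,148.75,16),P(213,255,16)];BR=[P(293.7,149.5,16),P(288.3,250,16)]
print(np.round([*L,*Rr,*BL,*BR],1))
print('lamp width',np.linalg.norm(L[0]-Rr[0]),np.linalg.norm(L[1]-Rr[1]))
def res(p):
    c,s=np.cos(p[2]),np.sin(p[2])
    loc=lambda q:np.array([c*(q[0]-p[0])+s*(q[1]-p[1]),-s*(q[0]-p[0])+c*(q[1]-p[1])])
    r=[loc(q)[0]+56 for q in L]+[loc(q)[0]-56 for q in Rr]+[loc(q)[0]+65 for q in BL]+[loc(q)[0]-65 for q in BR]
    r+=[loc(L[0])[1]-97,loc(Rr[0])[1]-97]
    return r
s=least_squares(res,[538,137,-.27]);print(s.x,np.round(res(s.x),1))
p=s.x;c,sn=np.cos(p[2]),np.sin(p[2])
t=P(243.5,156.5,235);print('tab',t,c*(t[0]-p[0])+sn*(t[1]-p[1]),-sn*(t[0]-p[0])+c*(t[1]-p[1]))
E
```

```text
[[513.3 247.5 182. ]
 [550.1 363.9 182. ]
 [619.1 216.1 182. ]
 [654.7 331.7 182. ]
 [494.  214.6  16. ]
 [440.4  40.   16. ]
 [616.6 178.9  16. ]
 [566.6  14.3  16. ]]
lamp width 110.3506965260861 109.45260309396821
[ 5.37830531e+02  1.39035491e+02 -2.98317390e-01] [ 0.7  1.6 -1.  -0.9  0.9  1.  -1.4 -0.8 -0.6  0.6]
tab [555.27165184 225.81188168 235.        ] -8.833862815399481 88.069844653472
```

Comparator fit: origin (537.8,139.0), yaw −0.298 rad, residuals ≤1.6 mm. The tab is at local (−8.8, 88), so it is about 9 mm ajar, within the stated 12 mm. I'll push the tab with the closed fingers.

```bash
cat >> h.py <<'E'
C0=np.array([537.8,139.0]);YAW=-0.2983
def cw(x,y,z): 
    c,s=np.cos(YAW),np.sin(YAW);return [C0[0]+c*x-s*y,C0[1]+s*x+c*y,z]
def wc(p):
    c,s=np.cos(YAW),np.sin(YAW);d=np.array(p[:2])-C0;return np.array([c*d[0]+s*d[1],-s*d[0]+c*d[1]])
def XC(): return [np.cos(YAW),np.sin(YAW)]
E
python3 - <<'E'
from h import *
q=down(XC())
bot.goto(cw(40,87,280),q)
print(bot.line_to(cw(40,87,214),speed=120,until_force=6))
st=bot.read_state();print(st['time'],st['position'],st['force'])
h=bot.line_to(cw(-28,87,214),speed=40,until_force=5)
st=bot.read_state();print(h,st['time'],wc(st['position']),st['force'])
im=bot.snapshot('wrist');cv2.imwrite('pics/w2.png',cv2.resize(im[100:300,150:360],(735,600)))
E
```

```text
False
6.1667 [602.22992229 210.6003426  215.29530586] [-0.01040004  1.12366566  0.31997115]
False 8.0167 [-27.75438393  86.92314379] [ 0.26580126 -0.15116418  0.73880179]
```

View pics/w2.png

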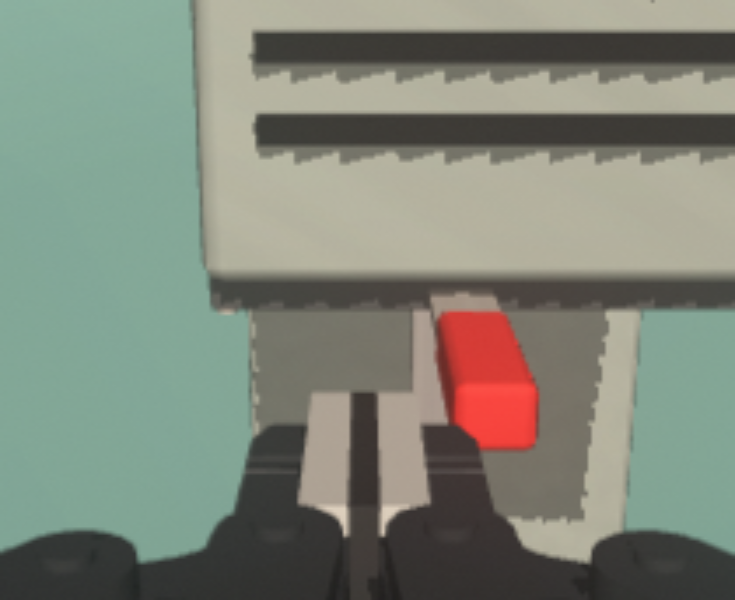

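```bash
python3 - <<'E'
from h import *
st=bot.read_state();ct=T_cam('wrist',st)
for z in (235,215): print(z,wc(atz('wrist',(291.4,238.3),z,ct)))
for P in [(-28,87,206),(-28,98,206),(-28,76,206),(-8.8,90.5,235),(-8.8,90.5,195),(-38,90.5,235)]: 
    uv=proj('wrist',np.array(cw(*P)),ct);print(P,uv,(uv-[150,100])*[3.5,3])
print(st['position'],st['time'])
for n in ('scene','side'):
    im=bot.snapshot(n);uv=proj(n,np.array(cw(0,90,215)));a,b=np.round(uv).astype(int);print(uv)
    cv2.imwrite(f'pics/{n}2.png',cv2.resize(im[max(b-50,0):b+50,a-65:a+65],(780,600),interpolation=cv2.INTER_CUBIC))
E
```

```text
235 [-8.98448866 89.1553764 ]
215 [-6.57948648 80.23729932]
(-28, 87, 206) [252.36855756 220.79111422] [358.28995146 362.37334266]
(-28, 98, 206) [252.35144207 202.35939769] [358.23004724 307.07819308]
(-28, 76, 206) [252.38525033 238.65019377] [358.34837617 415.95058131]
(-8.8, 90.5, 235) [291.86807709 235.7315811 ] [496.53826983 407.19474331]
(-8.8, 90.5, 195) [284.63659006 208.6320312 ] [471.22806522 325.89609361]
(-38, 90.5, 235) [231.39399555 235.71069277] [284.87898443 407.13207832]
[536.74222289 230.30452125 213.9725687 ] 8.0667
[357.70410872 234.56531184]
[215.42823132 125.16124924]
```

View pics/scene2.png

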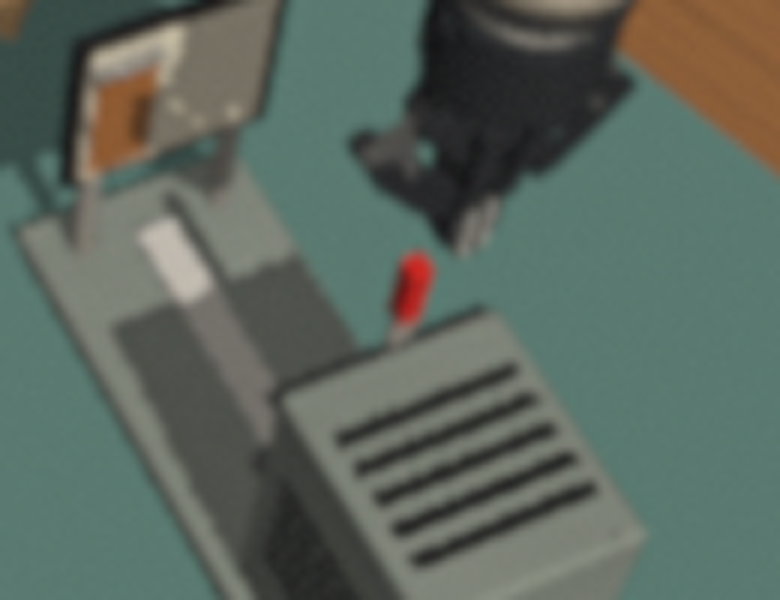

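View pics/side2.png

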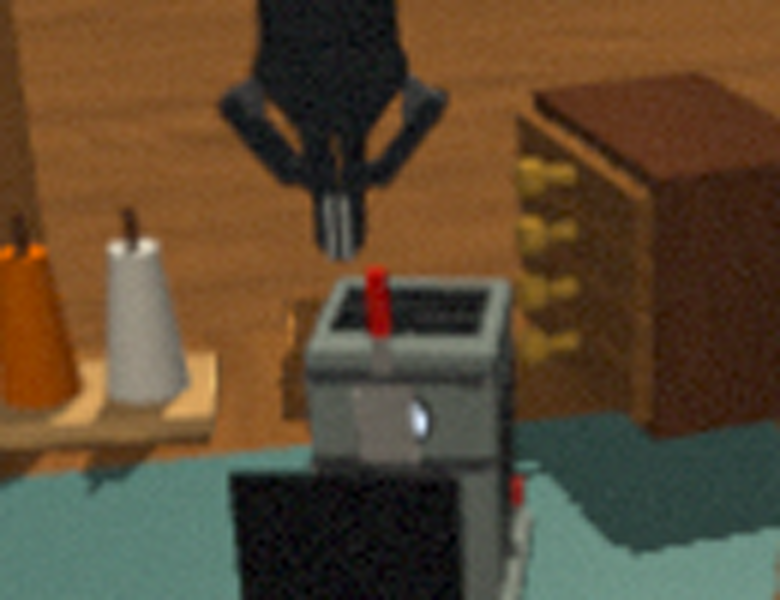

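```bash
python3 - <<'E'
from h import *
x,r=tri([ray('scene',(371.3,225.8)),ray('side',(206.7,118))]);print(x,r,wc(x))
x,r=tri([ray('scene',(358-65+412/6,185+260/6)),ray('side',(150+376/6,75+270/6))]);print('tabtop',x,r,wc(x))
x,r=tri([ray('scene',(358-65+405/6,185+318/6)),ray('side',(150+378/6,75+337/6))]);print('tabbot',x,r,wc(x))
E
```

```text
[535.57617829 238.0667926  239.98869664] [np.float64(2.317338709961348), np.float64(2.3173387099615526)] [-31.24091736  94.038183  ]
tabtop [555.1412462  225.36312662 234.72955123] [np.float64(0.8044293166287939), np.float64(0.8044293166285654)] [-8.80633899 87.64563225]
tabbot [554.39979494 229.5526781  192.67946472] [np.float64(0.9742133193820054), np.float64(0.9742133193819047)] [-10.7463371   91.43225329]
```

The push missed. Triangulating the fingertips from the scene and side views gives z≈240 with the TCP at 214, and the wrist-camera geometry agrees (tips about 30 mm behind the TCP, not 8 mm ahead). The tab hasn't moved: it is still at x≈−8.9. I'll lower in free space beside the tab and measure the tips again before relying on either number.

```bash
python3 - <<'E'
from h import *
q=down(XC())
bot.line_to(cw(-28,87,250),speed=200)
bot.line_to(cw(30,70,250),speed=200)
h=bot.line_to(cw(30,70,190),speed=100,until_force=5)
st=bot.read_state();print(h,st['time'],wc(st['position']),st['position'],st['force'])
for n in ('scene','side'):
    im=bot.snapshot(n);uv=proj(n,np.array(cw(10,90,215)));a,b=np.round(uv).astype(int);print(a,b)
    cv2.imwrite(f'pics/{n}3.png',cv2.resize(im[max(b-50,0):b+50,a-65:a+65],(780,600),interpolation=cv2.INTER_CUBIC))
im=bot.snapshot('wrist');cv2.imwrite('pics/w3.png',cv2.resize(im[100:300,150:360],(735,600)))
E
```

```text
False 9.7 [30.24108963 70.24851552] [587.35130452 197.25843849 190.46379012] [-0.02782652 -0.22261751  0.39659173]
354 236
218 125
```

View pics/scene3.png

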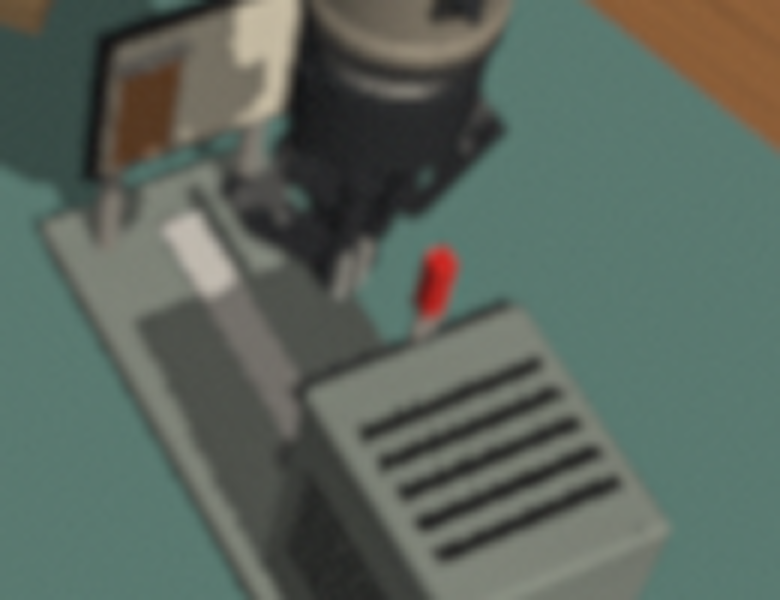

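View pics/side3.png

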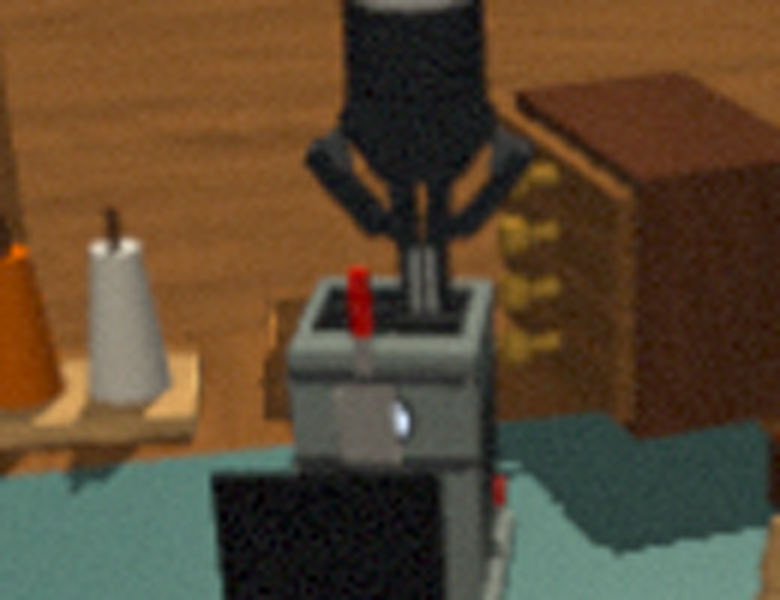

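View pics/w3.png

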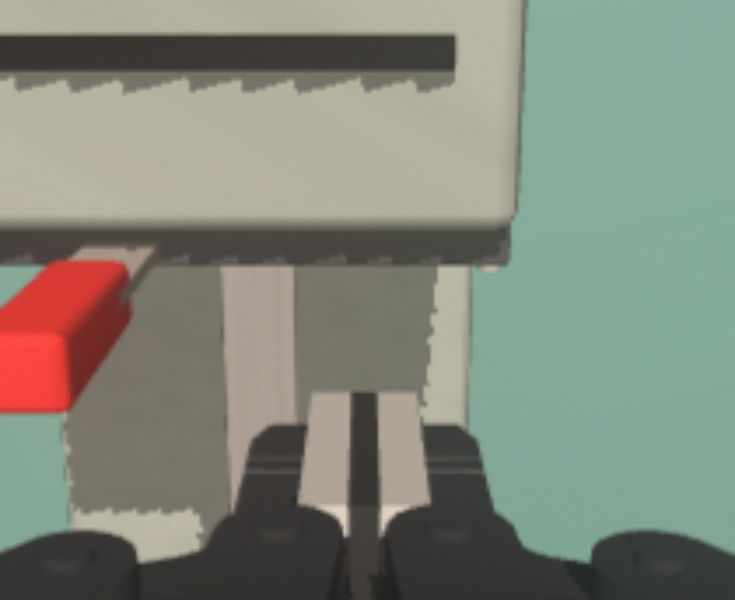

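```bash
python3 - <<'E'
from h import *
x,r=tri([ray('scene',(289+345/6,186+295/6)),ray('side',(153+424/6,75+312/6))]);print(x,r,wc(x))
# tip lower/upper edge in wrist, pad assumed +-11
c=bot.get_calibration('wrist');print(np.array(c['mount']))
ct=(c,np.array(c['mount']))
for z in (8,-10,-20,-26,-32,-38): print(z,[ (proj('wrist',np.array([0,y,z]),ct)-[150,100])*[3.5,3] for y in (-11,11)])
E
```

```text
[588.13068209 206.40847367 213.47194425] [np.float64(1.3073367138509333), np.float64(1.3073367138508254)] [28.29689186 79.22351793]
[[ 9.99999528e-01 -5.28496896e-04  8.14673712e-04  6.83676078e-01]
 [-2.87222630e-04 -9.62368324e-01 -2.71748278e-01 -6.95951879e+01]
 [ 9.27634296e-04  2.71747916e-01 -9.62368022e-01 -1.72217848e+02]
 [ 0.00000000e+00  0.00000000e+00  0.00000000e+00  1.00000000e+00]]
8 [array([359.21035475, 307.23995061]), array([359.27518984, 416.09060792])]
-10 [array([358.75939304, 340.12785634]), array([358.84631241, 458.42033285])]
-20 [array([358.46738941, 361.42673049]), array([358.57013137, 485.68408012])]
-26 [array([358.27501333, 375.46024231]), array([358.38883329, 503.5834012 ])]
-32 [array([358.0679591 , 390.56584618]), array([358.19428245, 522.7930308 ])]
-38 [array([357.84448501, 406.87092525]), array([357.98497795, 543.46159079])]
```

Two independent measurements put the shut tips 23–32 mm behind the TCP, so I'm using about 26 mm instead of the interface's 8 mm ahead. I'll lower accordingly and push.

```bash
python3 - <<'E'
from h import *
bot.line_to(cw(30,86,184),speed=80)
h=bot.line_to(cw(-34,86,184),speed=40,until_force=5)
st=bot.read_state();print(h,st['time'],wc(st['position']),st['position'][2],st['force'])
im=bot.snapshot('wrist');cv2.imwrite('pics/w4.png',cv2.resize(im[100:300,150:360],(735,600)))
im=bot.snapshot('side');a,b=218,125
cv2.imwrite('pics/side4.png',cv2.resize(im[max(b-50,0):b+50,a-65:a+65],(780,600),interpolation=cv2.INTER_CUBIC))
E
```

```text
True 11.3667 [-19.29112126  85.98056149] 184.06713814508385 [ 3.07825554 -0.11850338  0.56886013]
```

View pics/w4.png

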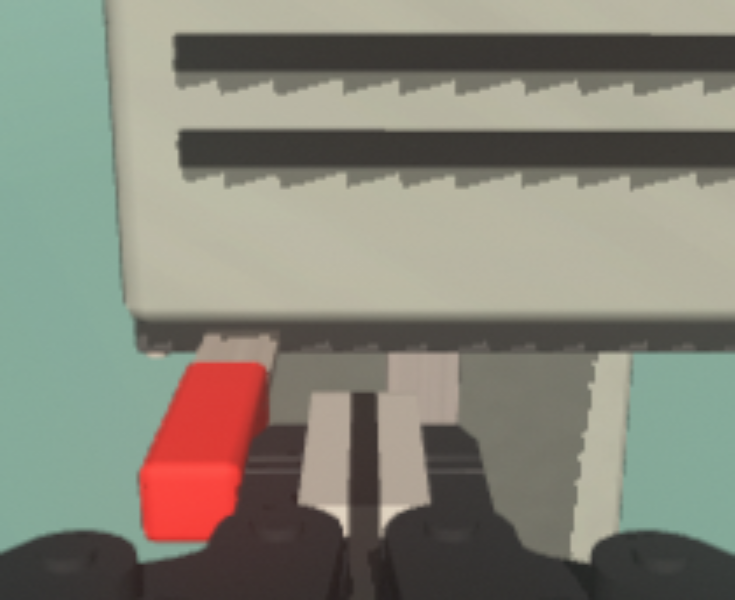

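View pics/side4.png

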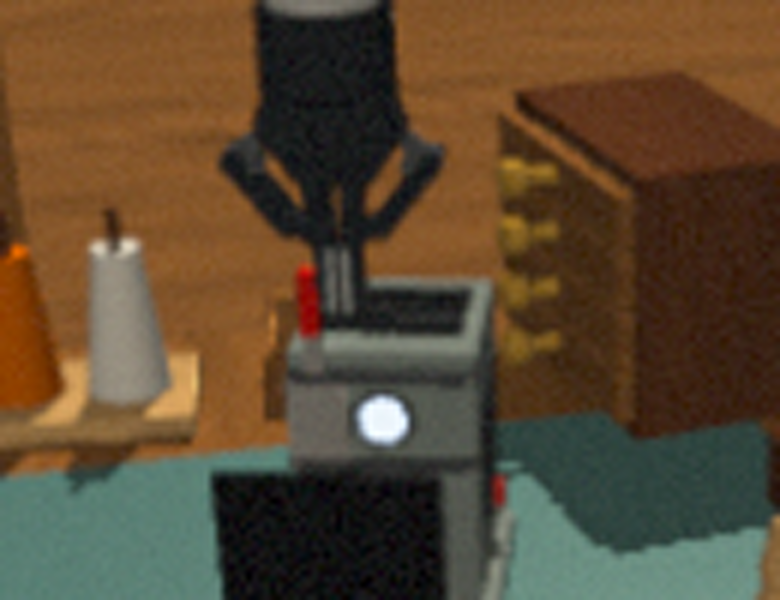

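```bash
python3 - <<'E'
from h import *
st=bot.read_state();print(wc(atz('wrist',(150+190/3.5,100+501/3),235,T_cam('wrist',st))))
h=bot.line_to(cw(-30,86,184),speed=25,until_force=14)
st=bot.read_state();print(h,st['time'],wc(st['position']),st['force'])
bot.line_to(cw(-10,80,184),speed=100)
bot.line_to(cw(10,70,260),speed=250)
st=bot.read_state();im=bot.snapshot('wrist');cv2.imwrite('pics/w5.png',cv2.resize(im,(800,600)));ct=T_cam('wrist',st)
np.save('w5st.npy',st,allow_pickle=True);cv2.imwrite('pics/w5raw.png',im);print(st['time'])
E
```

```text
[-38.43192503  89.05236691]
True 11.7333 [-19.00414588  85.86491589] [3.25374424 0.03328574 0.3047258 ]
12.4583
```

View pics/w5.png

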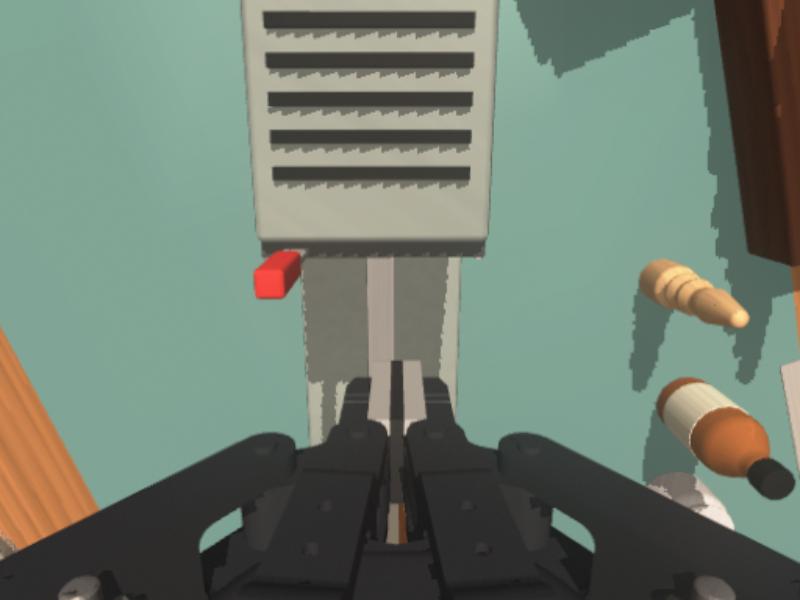

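The tab reads local x = −38.4 and a further 14 N push did not move it, so it is at the end stop. The side view showed the full round lit window. Now the rack.

```bash
python3 - <<'E'
from h import *
bot.goto([520,-280,300],down([.89,.46]))
bot.gripper_to(60,30)
st=bot.read_state();im=bot.snapshot('wrist');cv2.imwrite('pics/w6.png',cv2.resize(im,(800,600)));ct=T_cam('wrist',st)
np.save('w6st.npy',st,allow_pickle=True);cv2.imwrite('pics/w6raw.png',im);print(st['time'],st['position'],st['grip_width'])
for k,z in {'amber_mid':45,'std_blue':10,'std_red':10,'rack':0}.items():
    for e in bot.pinpoint(k,'wrist')[:2]: print(k,round(e['score'],2),np.round(e['uv'],1),np.round(atz('wrist',e['uv'],z,ct),1))
cv2.imwrite('pics/w6a.png',cv2.resize(im[60:260,170:340],(680,600),interpolation=cv2.INTER_CUBIC))
E
```

```text
14.8833 [ 520.00911478 -279.99301224  300.03848606] 59.800463808580794
amber_mid 0.98 [317.6 178.4] [ 611.7 -274.2   45. ]
amber_mid 0.59 [254.7 132.3] [ 511.7 -259.    45. ]
std_blue 0.98 [251.7  81.2] [ 479.6 -205.4   10. ]
std_red 0.62 [253.   31.1] [ 453.5 -151.1   10. ]
rack 0.72 [255.   86.5] [ 486.4 -209.1    0. ]
```

View pics/w6.png

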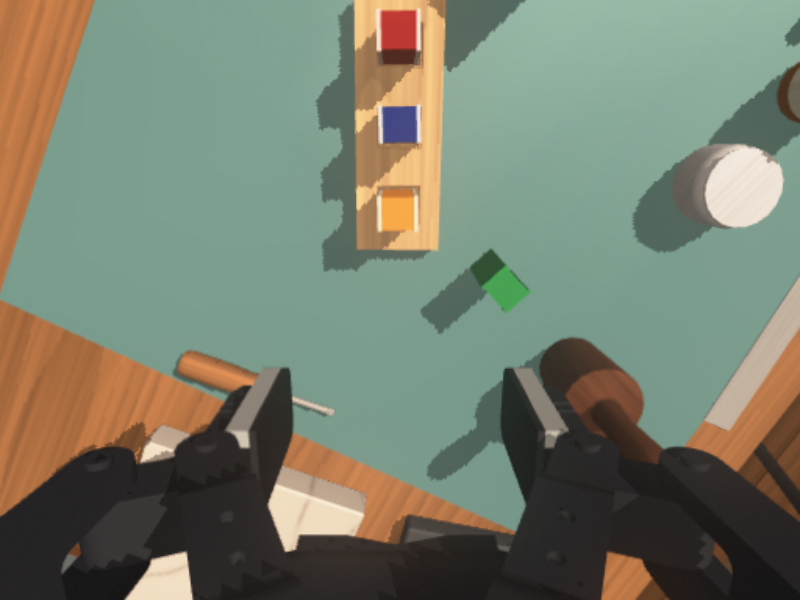

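View pics/w6a.png

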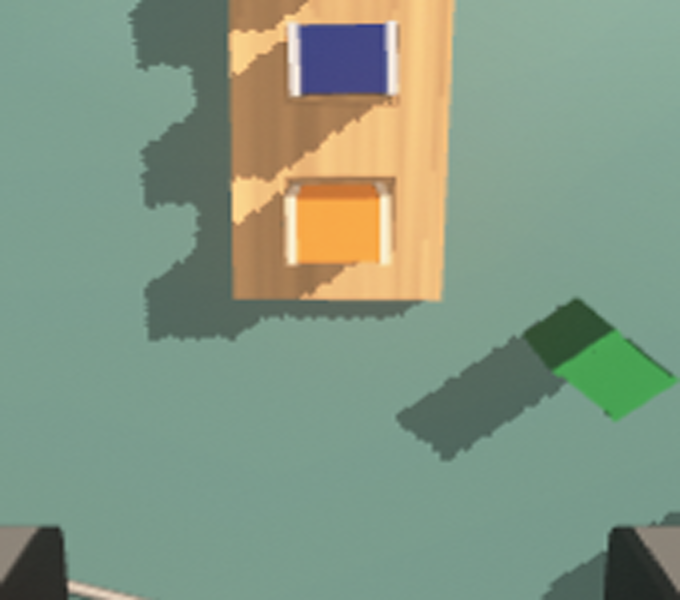

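The amber block's top is at crop (338,228), with white frosted strips on its left and right edges and the amber window edges above and below. Blue is at (343,60). The green block is loose at (615,375).

```bash
python3 - <<'E'
import cv2
im=cv2.imread('pics/w6raw.png')
cv2.imwrite('pics/w6c.png',cv2.resize(im[110:155,230:280],(750,594),interpolation=cv2.INTER_CUBIC))
E
```

```text
(no output)
```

View pics/w6c.png

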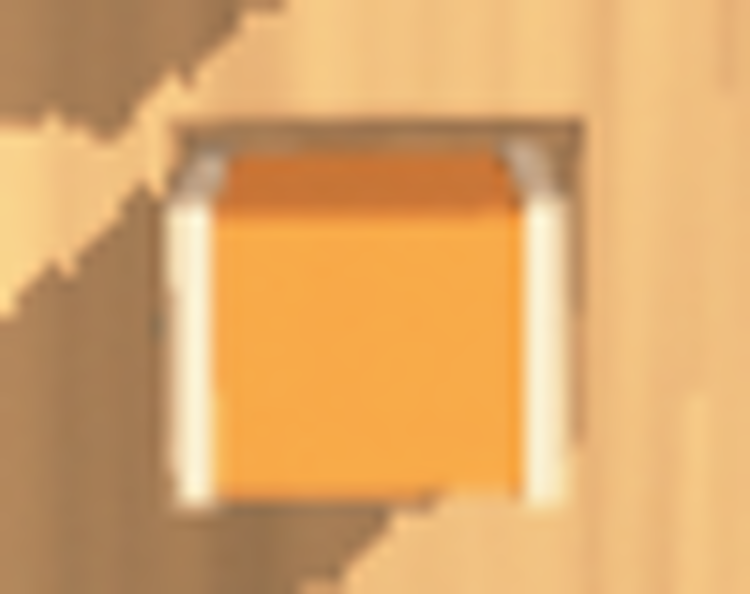

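```bash
python3 - <<'E'
from h import *
st=np.load('w6st.npy',allow_pickle=True).item();ct=T_cam('wrist',st)
P=[atz('wrist',(230+x/15-.5+.033,110+y/13.2-.5+.04),80,ct)[:2] for x,y in [(168,202),(565,198),(565,505),(180,507)]]
P=np.array(P);print(np.round(P,1));c=P.mean(0);print('c',c)
print('sides',[round(np.linalg.norm(P[i]-P[(i+1)%4]),1) for i in range(4)])
for a,b in ((0,1),(3,2),(3,0),(2,1)):
    d=P[b]-P[a];print(np.degrees(np.arctan2(d[1],d[0])))
print('tool x', np.degrees(np.arctan2(.46,.89)))
# rack edges in w6a: left edge (230,0)-(233,300), right (455,0)-(442,298); z=22
for x,y in ((230,10),(233,298),(455,10),(442,298)): print(atz('wrist',(170+x/4,60+y/3),22,ct)[:2])
# other stds
E
```

```text
[[ 491.8 -255.5]
 [ 518.5 -241.3]
 [ 531.  -264.9]
 [ 504.5 -278.8]]
c [ 511.43425621 -260.11530265]
sides [np.float64(30.2), np.float64(26.7), np.float64(29.9), np.float64(26.6)]
27.998306626932695
27.690725680500464
118.78010298263747
117.96459856898663
tool x 27.332359492167686
[ 443.12014207 -200.64157583]
[ 497.87126569 -309.69929962]
[ 505.71808393 -168.25726122]
[ 560.44035208 -277.33486554]
```

Amber top centre is (511.4,−260.1) with yaw ≈28°. Measured sides are 30.0 × 26.6 mm, against 30 × 26 given. I'll hover just above it and check the alignment between the pads.

```bash
python3 - <<'E'
from h import *
a=np.radians(27.9);x=[np.cos(a),np.sin(a)];q=down(x)
print(bot.ik([511.4,-260.1,8],q))
bot.goto([511.4,-260.1,150],q)
bot.gripper_to(52,30)
h=bot.line_to([511.4,-260.1,68],speed=120,until_force=6)
st=bot.read_state();im=bot.snapshot('wrist');print(h,st['time'],st['position'],st['force'],st['grip_width'])
cv2.imwrite('pics/w7.png',cv2.resize(im[180:384,130:380],(735,600)));np.save('w7st.npy',st,allow_pickle=True);cv2.imwrite('pics/w7raw.png',im)
for n in ('scene','side'):
    im=bot.snapshot(n);uv=proj(n,np.array([511,-260,80]));a,b=np.round(uv).astype(int);print(a,b)
    cv2.imwrite(f'pics/{n}7.png',cv2.resize(im[max(b-50,0):b+50,a-65:a+65],(780,600),interpolation=cv2.INTER_CUBIC))
E
```

```text
[-0.06340426  0.64360996  0.56995213  1.97099923 -0.5402435   0.6809645
  1.33335614]
False 16.875 [ 511.82605083 -260.49418517   68.52797848] [ 0.5376985  -0.11611072  1.31705666] 51.77808875815953
253 154
230 249
```

View pics/w7.png

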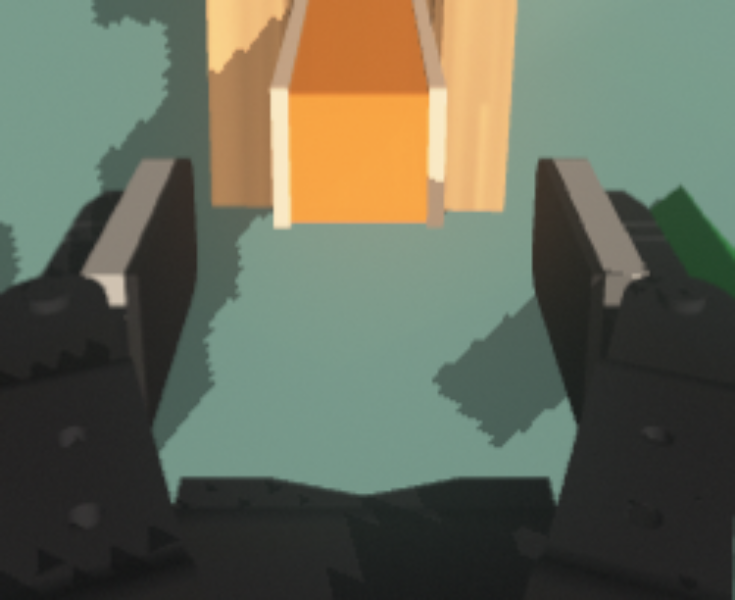

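View pics/side7.png

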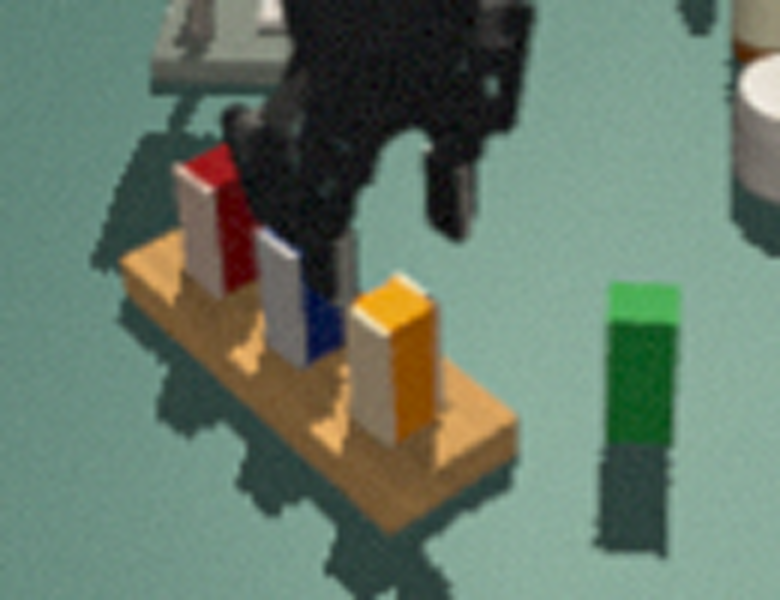

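View pics/scene7.png

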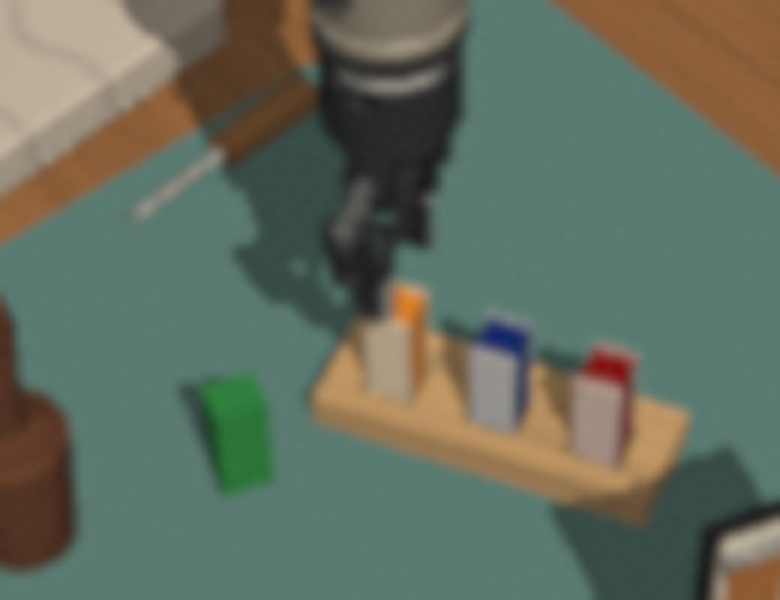

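The wrist view shows the amber top at (358,160) centred between the pads at columns 193 and 535, with its frosted strips facing the pads. Tips are about 33 mm behind the TCP, i.e. at z≈101. I'll descend with a force guard and grip.

```bash
python3 - <<'E'
from h import *
a=np.radians(27.9);q=down([np.cos(a),np.sin(a)])
h=bot.line_to([511.4,-260.1,5],speed=70,until_force=5)
st=bot.read_state();print(h,st['time'],st['position'],st['force'])
im=bot.snapshot('wrist');cv2.imwrite('pics/w8.png',cv2.resize(im[180:384,130:380],(735,600)))
for n in ('scene','side'):
    im=bot.snapshot(n);uv=proj(n,np.array([511,-260,80]));a,b=np.round(uv).astype(int)
    cv2.imwrite(f'pics/{n}8.png',cv2.resize(im[max(b-50,0):b+50,a-65:a+65],(780,600),interpolation=cv2.INTER_CUBIC))
E
```

```text
False 18.075 [ 511.71658869 -260.35384163    5.3668898 ] [-0.52817562  0.29648694 -0.13779301]
```

View pics/w8.png

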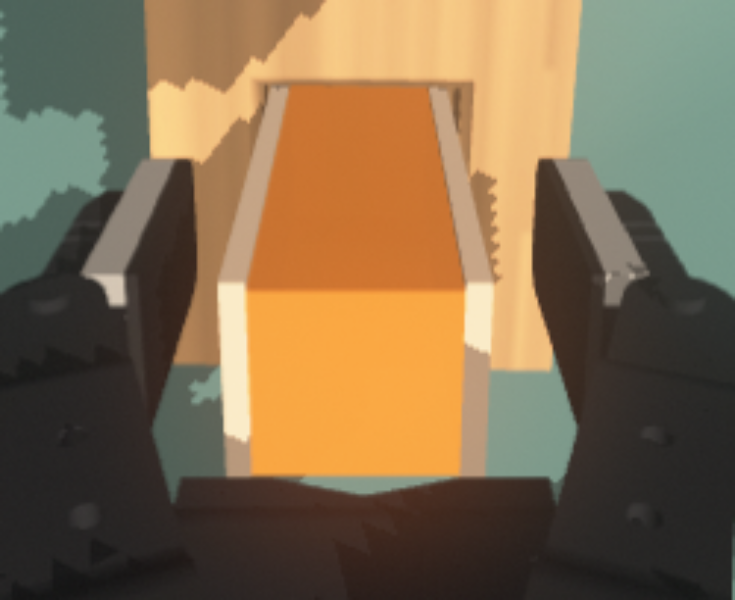

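View pics/side8.png

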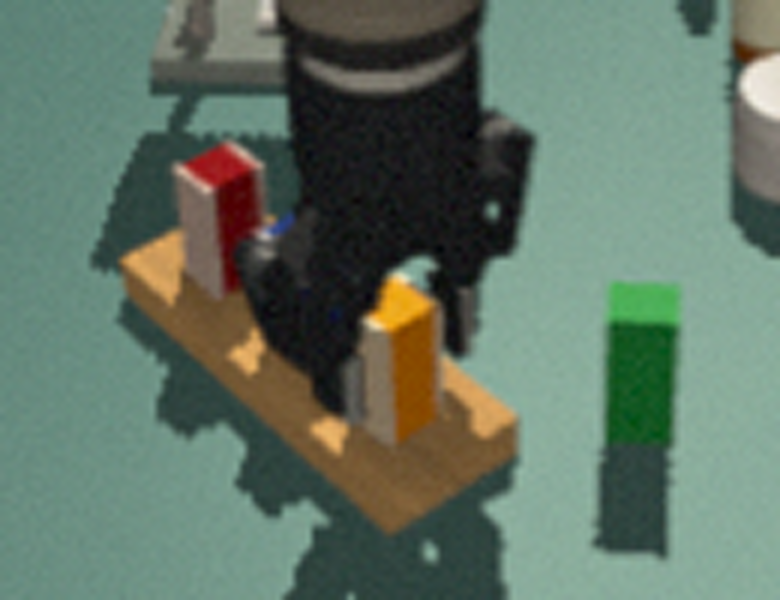

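View pics/scene8.png

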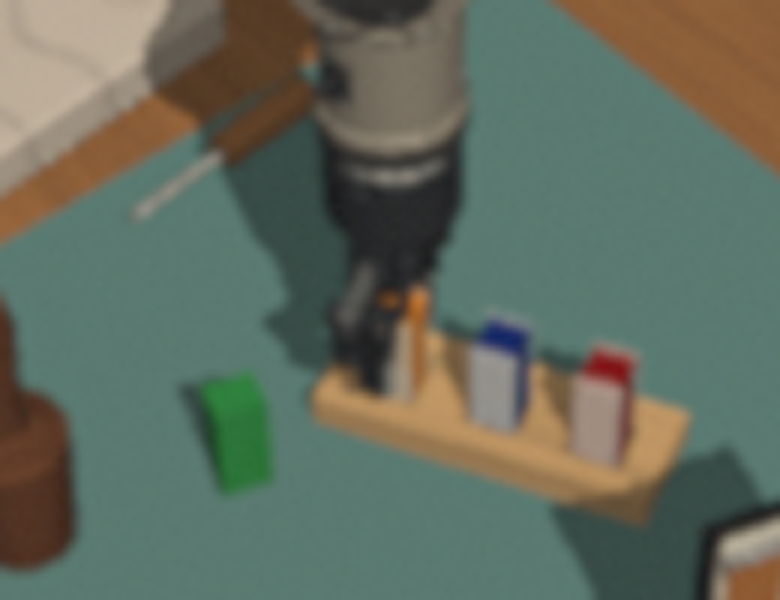

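```bash
python3 - <<'E'
from h import *
T=np.array([30.24,70.25]);Z0=190.46
def line(n,uv):
    for Z in (205,210,215,220,225):
        p=wc(atz(n,uv,Z));print(n,Z-Z0,np.round(p-T,1))
line('scene',(289+345/6,186+295/6));line('side',(153+424/6,75+312/6))
T=np.array([-27.75,86.9]);Z0=214
def line(n,uv):
    for Z in (230,235,240,245):
        p=wc(atz(n,uv,Z));print(n,Z-Z0,np.round(p-T,1))
line('scene',(371.3,225.8));line('side',(206.7,118))
E
```

```text
scene 14.539999999999992 [-7.1  4.5]
scene 19.539999999999992 [-4.9  7. ]
scene 24.539999999999992 [-2.7  9.5]
scene 29.539999999999992 [-0.5 12.1]
scene 34.53999999999999 [ 1.8 14.6]
side 14.539999999999992 [-3.4 29.2]
side 19.539999999999992 [-1.7 16.5]
side 24.539999999999992 [-0.1  3.7]
side 29.539999999999992 [ 1.6 -9. ]
side 34.53999999999999 [  3.2 -21.8]
scene 16 [-11.2   1.6]
scene 21 [-8.7  4.1]
scene 26 [-6.1  6.6]
scene 31 [-3.5  9.1]
side 16 [-5.8 31.6]
side 21 [-3.4 17.9]
side 26 [-0.9  4.2]
side 31 [ 1.6 -9.5]
```

The edge-wise check agrees: tips are about 30 mm behind the TCP and centred in y, so pads now span z≈37–76 on the frosted faces. The wrist view shows the block at columns 220–490, clear of both pads. Gripping and lifting slightly.

```bash
python3 - <<'E'
from h import *
bot.gripper_to(24,35)
st=bot.read_state();print(st['time'],st['position'],st['force'],st['torque'],st['grip_width'])
im=bot.snapshot('wrist');cv2.imwrite('pics/w9.png',cv2.resize(im[180:384,130:380],(735,600)))
p=st['position'];print(p)
bot.line_to([p[0],p[1],p[2]+40],speed=60)
st=bot.read_state();print(st['time'],st['position'],st['force'],st['torque'],st['grip_width'])
im=bot.snapshot('wrist');cv2.imwrite('pics/w10.png',cv2.resize(im[180:384,130:380],(735,600)))
E
```

```text
18.5417 [ 511.65158348 -260.19458395    5.33313937] [-0.78095913  0.27642422  2.8284513 ] [ 0.14811361  0.02491556 -0.02833736] 29.443132196360384
[ 511.65158348 -260.19458395    5.33313937]
19.4167 [ 511.527379   -259.94068331   45.20089984] [ 0.14537555 -0.23811164 -1.40859299] [ 0.03504851 -0.02971552 -0.01652681] 29.901268765444
```

View pics/w9.png

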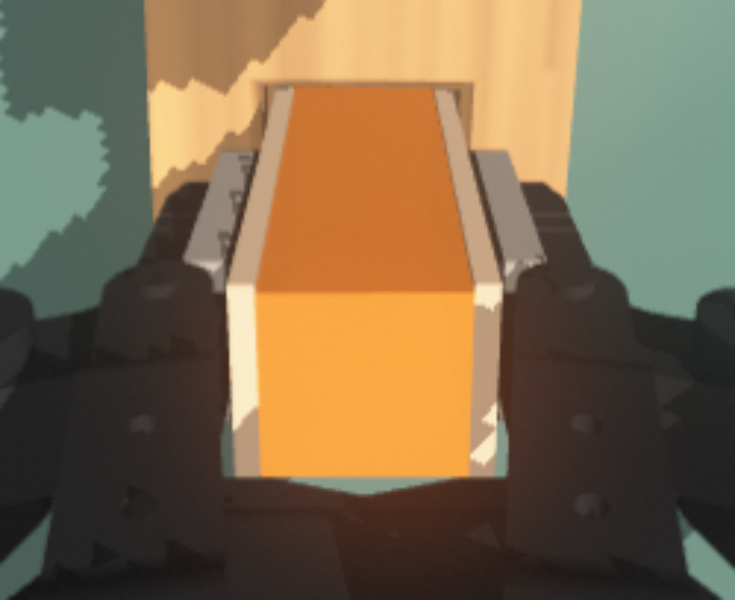

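View pics/w10.png

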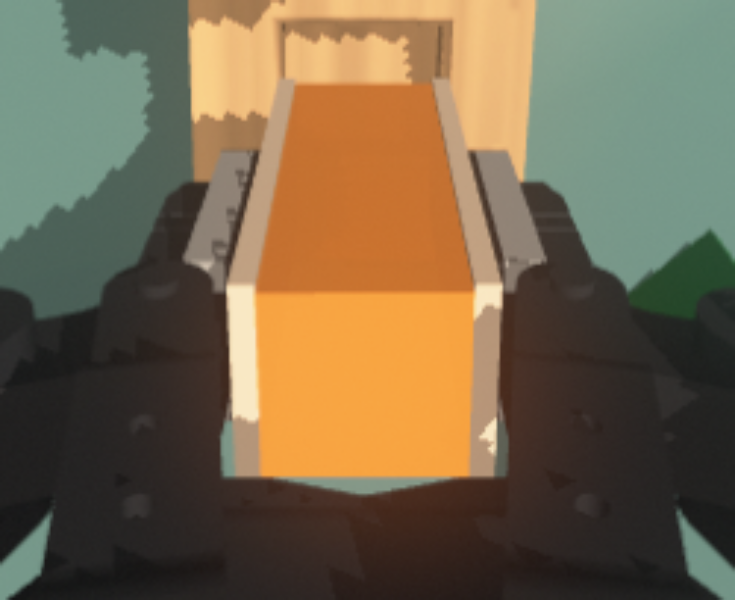

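The block is gripped and lifted clear of its pocket, upright and square between the pads (grip width 29.9 mm, and the sides are 30 mm). I'll compute where it sits in the tool frame.

```bash
python3 - <<'E'
from h import *
from scipy.optimize import least_squares
c=bot.get_calibration('wrist');ct=(c,np.array(c['mount']))
s=np.array([250/735,204/600])
obs=[((-15,-13,-35),(228,284)),((15,-13,-35),(501,284)),((-15,-13,35),(277,80)),((15,-13,35),(447,80)),((-15,13,-35),(235,476)),((15,13,-35),(498,476))]
def pred(p):
    r=R.from_euler('xyz',p[3:]).as_matrix();return [proj('wrist',r@np.array(a)+p[:3],ct) for a,_ in obs]
def res(p): return np.concatenate([(a-(np.array(o[1])*s+[130,180]-.33)) for a,o in zip(pred(p),obs)])
f=least_squares(res,[0,0,-40,0,0,0]);print(np.round(f.x[:3],2),np.degrees(f.x[3:]).round(2),np.round(f.fun,1))
# tool down: block bottom = -tool z
E
```

```text
[  0.75   0.86 -39.15] [-0.06 -0.37 -0.15] [ 0.4 -0.5 -0.  -0.9  0.4 -0.2 -0.1 -0.4  1.1  1.2 -1.7  0.7]
```

Block centre in the tool frame is (0.7, 0.9, −39.2). The rack heights independently give −39.7. Carrying it high over the comparator, then straight down between lamp and screen.

```bash
python3 - <<'E'
from h import *
q=down(XC());p=bot.read_state()['position']
bot.line_to([p[0],p[1],265],speed=200)
bot.line_to(cw(-.7,-.2,265),speed=180,rotation=q)
st=bot.read_state();print(st['time'],wc(st['position']),st['position'][2],st['grip_width'],st['force'])
bot.line_to(cw(-.7,-.2,180),speed=120,until_force=5)
st=bot.read_state();im=bot.snapshot('wrist');cv2.imwrite('pics/w11.png',cv2.resize(im,(800,600)));cv2.imwrite('pics/w11raw.png',im);np.save('w11st.npy',st,allow_pickle=True)
print(st['time'],wc(st['position']),st['position'][2],st['grip_width'])
for n in ('scene','side'):
    im=bot.snapshot(n);uv=proj(n,np.array(cw(0,0,180)));a,b=np.round(uv).astype(int)
    cv2.imwrite(f'pics/{n}11.png',cv2.resize(im[max(b-75,0):b+75,a-98:a+98],(784,600),interpolation=cv2.INTER_CUBIC))
E
```

```text
23.0917 [-0.46667553 -0.9483722 ] 265.05671431010177 29.40319491186186 [-0.48546698 -0.72772967 -1.34474524]
23.95 [-0.09327706 -0.06987017] 180.65223497547058 29.66968601587797
```

View pics/w11.png

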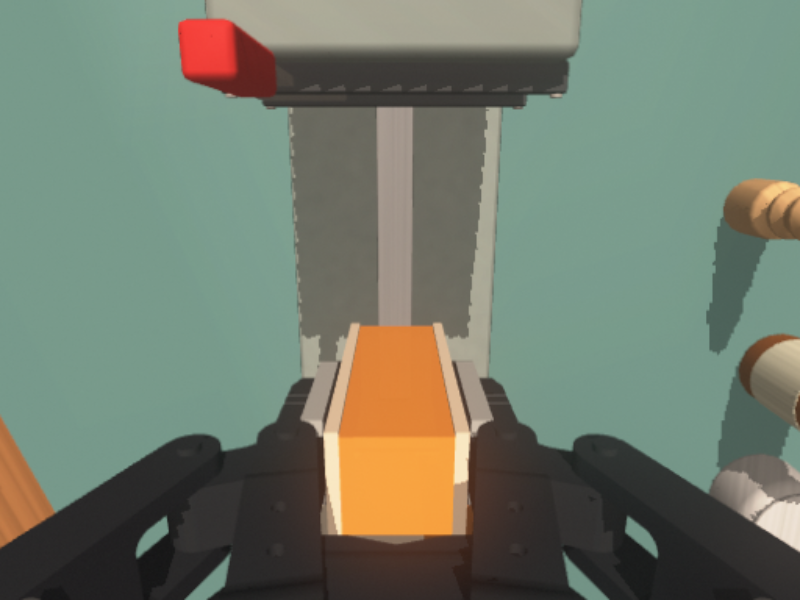

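View pics/scene11.png

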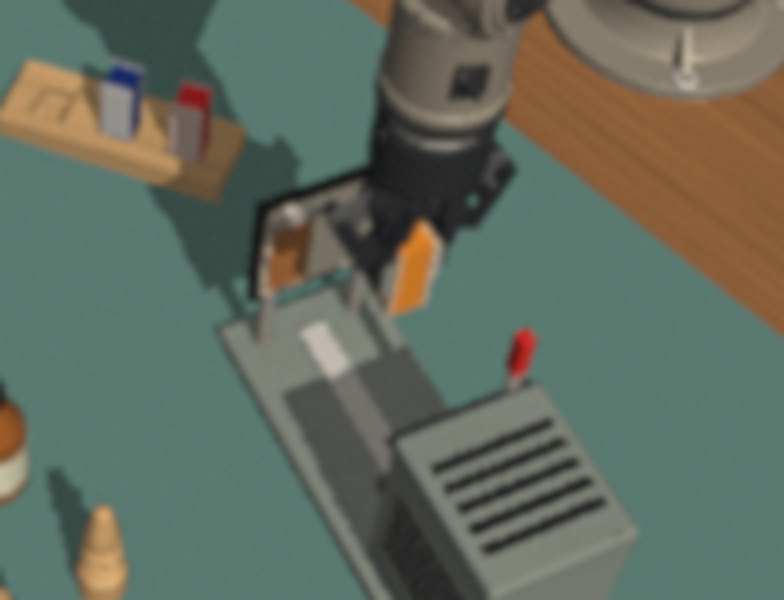

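View pics/side11.png

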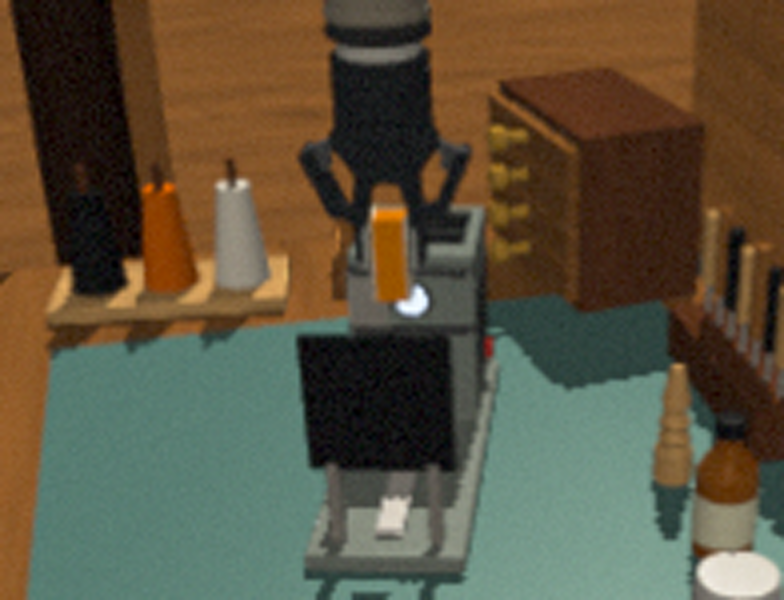

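The standard is held upright, square to the lamp and clear of everything. Blue and red are still in the rack. I'll refine the lateral centring and yaw from this closer wrist view.

```bash
python3 - <<'E'
from h import *
st=np.load('w11st.npy',allow_pickle=True).item();ct=T_cam('wrist',st)
def g(x,y,z): return wc(atz('wrist',(x/1.5625-.3,y/1.5625-.3),z,ct)).round(1)
print('rail',g(377,110,22),g(412,110,22),g(379,320,22),g(412,320,22))
print('base',g(290,112,16),g(303,375,16),g(501,112,16),g(488,375,16))
im=cv2.imread('pics/w11raw.png');cv2.imwrite('pics/w11a.png',cv2.resize(im[0:80,100:380],(784,560),interpolation=cv2.INTER_CUBIC)[:, :])
E
```

```text
rail [-11.2  90.6] [ 9.5 90.6] [-11.2 -40.2] [ 10.5 -40.2]
base [-64.   89.9] [-64.3 -82.2] [63.4 89.9] [ 63.6 -82.2]
```

View pics/w11a.png

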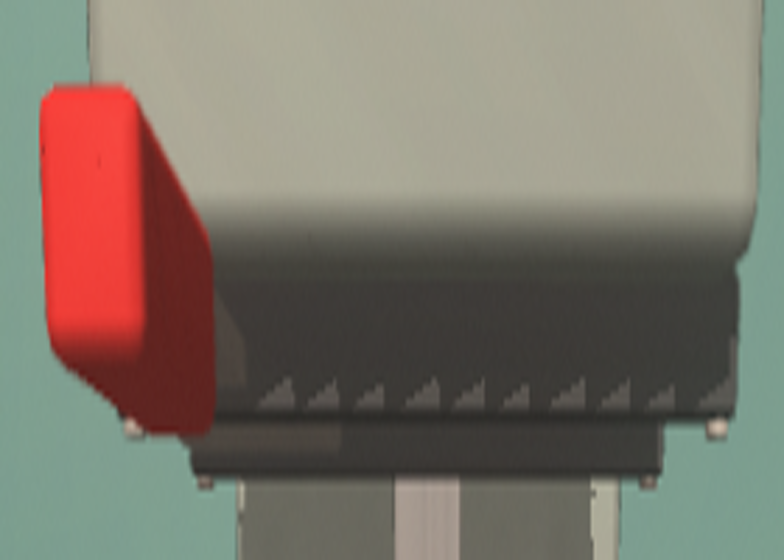

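```bash
python3 - <<'E'
from h import *
st=np.load('w11st.npy',allow_pickle=True).item();ct=T_cam('wrist',st)
g=lambda x,y,z: wc(atz('wrist',(100+x/2.8-.3,y/7-.4),z,ct)).round(1)
for y in (86,335,355): print(y,g(93,y,235))
for y in (195,230,262): print('edge',y,g(450,y,182),g(450,y,178))
# w5: tab
st=np.load('w5st.npy',allow_pickle=True).item();ct=T_cam('wrist',st)
for y in (268,298): print('w5tab',wc(atz('wrist',(271/1.5625-.3,y/1.5625-.3),235,ct)))
print('w5 lampedge',[wc(atz('wrist',(375/1.5625-.3,y/1.5625-.3),182,ct)) for y in (236,242)])
E
```

```text
86 [-37.8  94.6]
335 [-38.8  84. ]
355 [-38.8  83.2]
edge 195 [ 3.6 99.2] [ 3.7 99.8]
edge 230 [ 3.6 97. ] [ 3.7 97.7]
edge 262 [ 3.6 95. ] [ 3.7 95.6]
w5tab [-37.37974242  95.27702069]
w5tab [-38.15899929  83.3500402 ]
w5 lampedge [array([ 0.72791652, 98.90022885]), array([ 0.69226623, 96.00788182])]
```

```bash
python3 - <<'E'
from h import *
q=down(XC())
h=bot.line_to(cw(-1.1,-.5,100.5),speed=70,rotation=q,until_force=5)
bot.sleep(.5)
st=bot.read_state();print(h,st['time'],wc(st['position']),st['position'][2],st['grip_width'],st['force'],np.abs(st['joint_vel']).max())
m=Rq(st['ee_rot']).as_matrix();print(m.round(4),XC())
im=bot.snapshot('wrist');cv2.imwrite('pics/w12.png',cv2.resize(im,(800,600)))
for n in ('scene','side'):
    im=bot.snapshot(n);uv=proj(n,np.array(cw(0,0,140)));a,b=np.round(uv).astype(int);print(a,b)
    cv2.imwrite(f'pics/{n}12.png',cv2.resize(im[max(b-75,0):b+75,a-98:a+98],(784,600),interpolation=cv2.INTER_CUBIC))
    for k in ('amber_mid','lamp_window','shutter_tab'):
        for e in bot.pinpoint(k,n)[:2]: print(n,k,round(e['score'],2),np.round(e['uv'],1))
    print('expect',[proj(n,np.array(cw(*P))).round(1) for P in ((-.3,-1.3,140),(0,93,140),(-38,90,217))])
E
```

```text
False 25.8833 [-1.10160958 -0.51766044] 100.5237412249557 29.60836234121699 [-0.26962002  0.24275403 -1.39994947] 0.0018347337864552508
[[ 0.9558 -0.2939 -0.    ]
 [-0.2939 -0.9558 -0.    ]
 [-0.      0.     -1.    ]] [np.float64(0.9558374927740542), np.float64(-0.2938957083854915)]
337 224
scene amber_mid 0.75 [339.2 224.5]
scene amber_mid 0.58 [228.5 177.2]
scene lamp_window 0.66 [352.8 250. ]
scene lamp_window 0.23 [193.3 193.4]
scene shutter_tab 0.52 [369.4 228.7]
expect [array([337.2, 224. ]), array([353.9, 250.4]), array([370.4, 229.2])]
213 156
side amber_mid 0.7 [269.9 257.5]
side amber_mid 0.38 [214.5 154.6]
side lamp_window 0.59 [217.4 145.5]
side shutter_tab 0.65 [233.7 347. ]
expect [array([212.9, 156.6]), array([216.7, 144.8]), array([204.4, 124.5])]
```

View pics/w12.png

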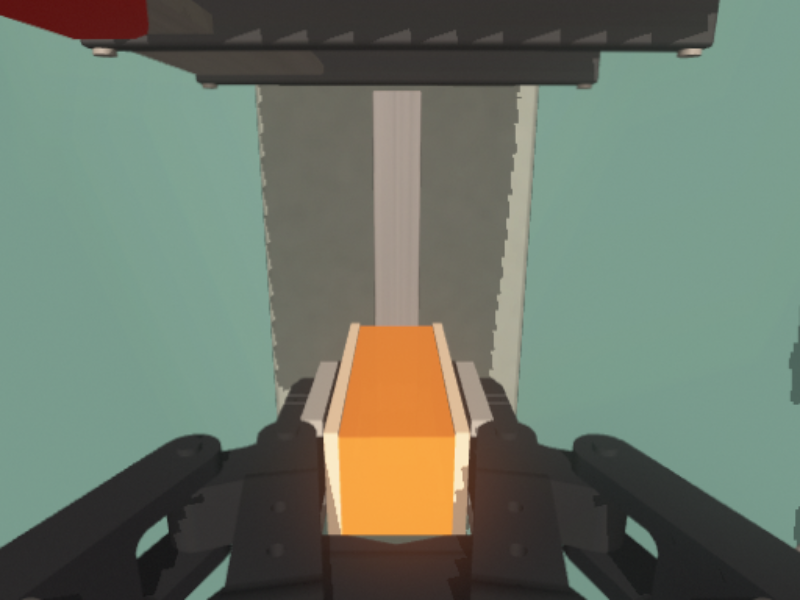

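View pics/scene12.png

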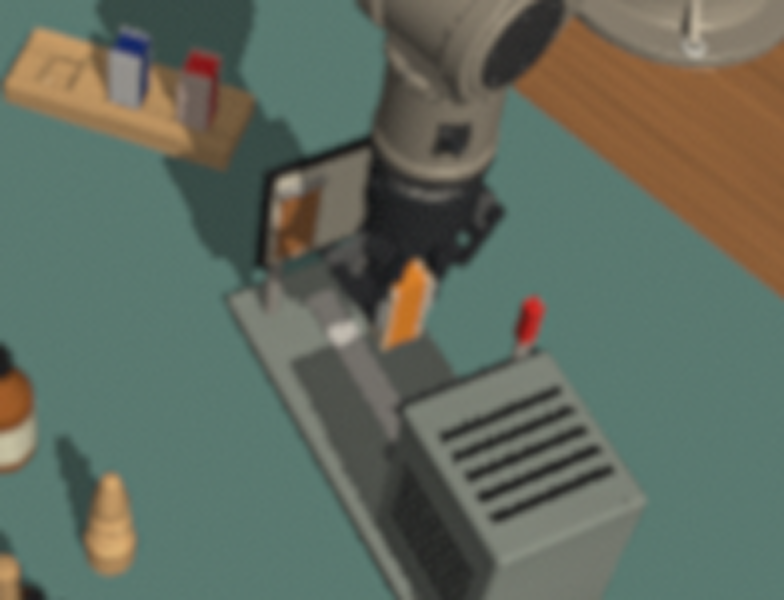

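View pics/side12.png

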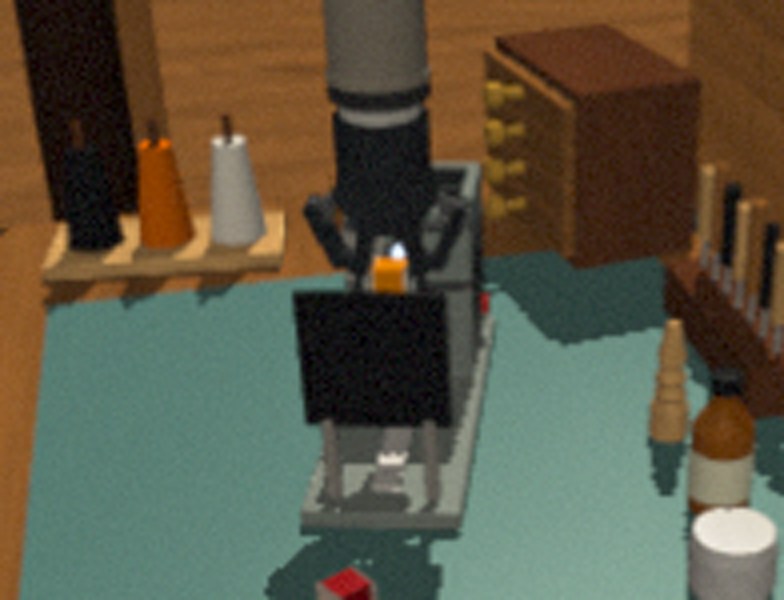

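```bash
python3 - <<'E'
from h import *
im=bot.snapshot('scene');a,b=340,228;S=12
o=cv2.resize(im[b-25:b+25,a-32:a+32],None,fx=S,fy=S,interpolation=cv2.INTER_CUBIC)
def pt(x,y,z):
    u=proj('scene',np.array(cw(x,y,z)));return tuple(int(t) for t in ((u-[a-32,b-25])+.5)*S)
cx,cy=-.35,-1.38
cs=[(sx,sy,z) for z in(105,175) for sx,sy in((-15,-13),(15,-13),(15,13),(-15,13))]
P=[pt(cx+x,cy+y,z) for x,y,z in cs]
for i in range(4):
    for s,t in((i,(i+1)%4),(4+i,4+(i+1)%4),(i,4+i)): cv2.line(o,P[s],P[t],(255,255,0),1)
for L in (((-56,97,182),(56,97,182)),((-65,-80,16),(-65,90,16)),((65,-80,16),(65,90,16))):
    cv2.line(o,pt(*L[0]),pt(*L[1]),(255,0,255),1)
cv2.imwrite('pics/ov.png',o);print(o.shape,bot.read_state()['time'])
E
```

```text
(600, 768, 3) 26.3833
```

View pics/ov.png

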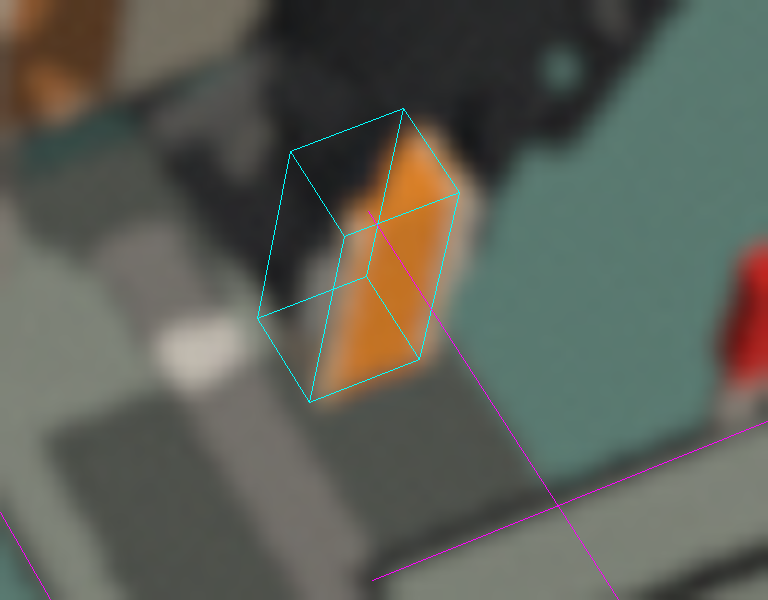

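The wrist view shows the block, rail, base and guides all symmetric about column 397, so lateral centring is good to about 1 mm. The scene overlay puts the block about 1.3 px right of its predicted outline, so I'll check whether that is a camera bias by overlaying the whole comparator.

```bash
python3 - <<'E'
from h import *
im=bot.snapshot('scene');cv2.imwrite('pics/scene13raw.png',im)
for name,(a,b) in {'A':(372,262),'B':(322,205)}.items():
    S=8;W,H=49,37
    o=cv2.resize(im[b-H:b+H,a-W:a+W],None,fx=S,fy=S,interpolation=cv2.INTER_CUBIC)
    def pt(x,y,z):
        u=proj('scene',np.array(cw(x,y-1.3,z)));return tuple(int(t) for t in ((u-[a-W,b-H])+.5)*S)
    def box(x0,x1,y0,y1,z0,z1,col):
        P=[pt(x,y,z) for z in(z0,z1) for x,y in((x0,y0),(x1,y0),(x1,y1),(x0,y1))]
        for i in range(4):
            for s,t in((i,(i+1)%4),(4+i,4+(i+1)%4),(i,4+i)): cv2.line(o,P[s],P[t],col,1)
    box(-56,56,97,220,16,182,(255,0,255));box(-44,-32,84.5,96.5,195,235,(255,255,0));box(-58,58,-93.5,-93,82,198,(0,255,255));box(-65,65,-120,200,0,16,(0,255,0));box(-15.3,14.7,-13,13,105,175,(255,255,0))
    cv2.imwrite(f'pics/ov{name}.png',o)
E
```

View pics/ovA.png

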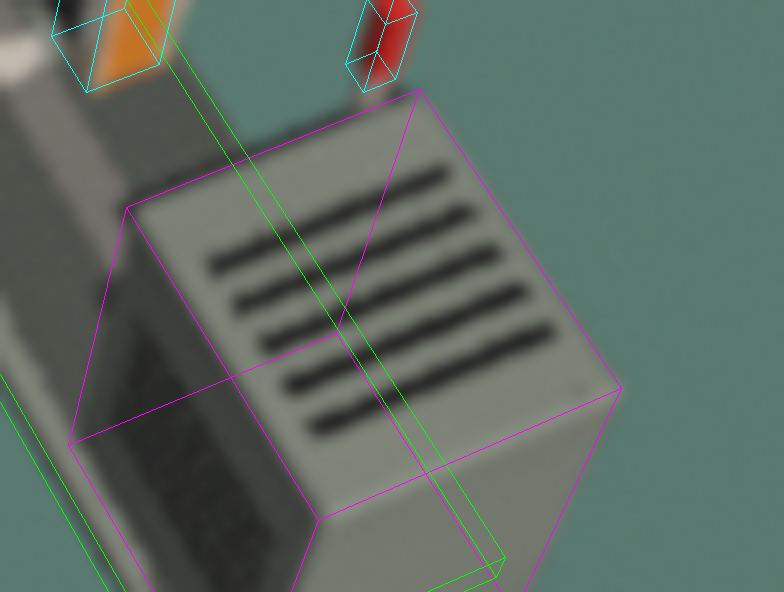

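View pics/ovB.png

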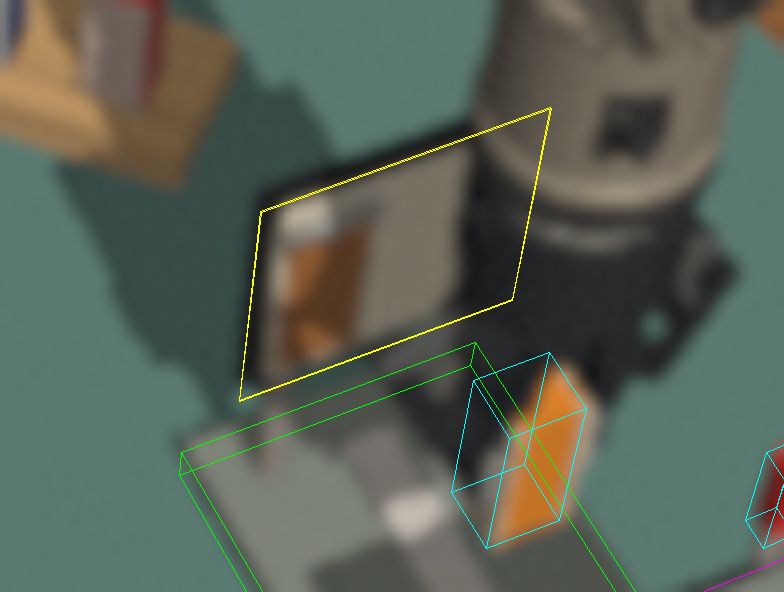

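In the scene view the comparator itself shows the same rightward shift of 0.5–1 px, so the block sits within about 2 mm of the middle relative to it. The arm is still, the grip holds, and red and blue are in place. Handing in.

```bash
python3 - <<'E'
from h import *
st=bot.read_state();print(st['time'],wc(st['position']),st['position'][2],st['grip_width'],np.abs(st['joint_vel']).max())
bot.close_job()
E
```

```text
26.4333 [-1.09866628 -0.48550721] 100.51538033242855 29.740075797822577 0.0011616308061182664
the job is handed in; nothing more can be done
```

The job is handed in: the shutter is fully open and the arm is holding the amber standard, upright and still, in the middle of the light path. It took 26.4 s of the 64 s allowed; the interface gave no verdict.

**What I did**
- **Shutter:** I pushed the tab to its end stop. It read x ≈ −38.4 mm, a further push stopped at a 14 N force change without moving it, and the round lit window showed in full.
- **Standard:** I gripped the amber standard on its two frosted faces, at 29.7 mm for a 30 mm block. It came straight up out of the rack and went down between the lamp and the screen without any contact being felt.

**Last checks**
- **Position:** the wrist view shows the standard on the comparator's centre line to about 1 mm and square to it. Its height is 140 mm to about 1 mm, worked out from the grasp height and a fit to the picture.
- **Stillness:** joint speeds were about 0.001 rad/s and the grip was steady.
- **Surroundings:** red and blue are still in the rack, and the things I could see on the bench looked undisturbed. I did not check each one separately.

**What failed or disagreed**
- **Fingertip length:** the first shutter push passed over the tab. In the pictures the fingertips stand about 30 mm behind the TCP, not 8 mm ahead as `bot.tcp_to_tips` says. I used the measured value from then on.
- **Scene camera:** it shows the standard 1–1.5 pixels (about 3–4 mm) to the side of where I predicted. The comparator's own edges are off by 0.5–1 pixel the same way, so I took most of it as camera error and estimate the standard is within about 2 mm of the middle.
- **Detector:** its point for the standard was 2 pixels off my prediction in both fixed cameras, and in the scene view the comparator's points were off the other way. I trusted the edge measurements instead.

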